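# Put the plug gauges away in the ring-binder case

## Task

Put the plug gauges away in their ring-binder case: stand the little cardboard box that was left on the white leaf upright on the bare bench beside the case, and turn the leaf over across the rings so that it lies flat on the cards on the left. Press every gauge lying on the bench fully home in the insert's cutout of its own shape, longer plug towards the rings, and only then turn the leaf back to lie flat over them.

Things in the scene. Friction and masses are not known exactly. Their poses are not given: they have to be found in the camera images.
- ring_axis (a point): Centre of the ring binder's two rings, 32 mm above the bench; the leaf turns about this frame's x. Its y points to the left half (a 26 mm stack of filed cards), -y to the right half (the grey gauge insert), z up. The binder is fixed, 184 mm deep (x), from y = -152 to +152 mm. The rings are 40 mm across, at x = +40 and -40 mm, and reach 54 mm above the bench.
- leaf (a joint): Angle of the stiff white leaf (168 mm deep, 4 mm thick, 0.22 kg) in rad: 0 = flat over the insert on the right, 3.14 = turned over, flat on the cards on the left; both are stops and it falls to the nearer one when let go. A plain board from 14 to 143 mm from the ring axis, then a hand hole (100 mm along x) out to the bar at the free edge. At 0 its upper face is 34 mm above the bench.
- leaf_bar (a point): Middle of the round aluminium bar along the leaf's free edge: 12 mm thick, parallel to the ring axis and 196 mm from it, 32 mm above the bench at either stop. Its middle 100 mm are free to grasp: a 47 mm wide hand hole inside it, nothing outside or below. Being round it can be held from above all the way while the leaf turns. Its frame turns with the leaf.
- nipple_box_mid (a point): Middle of a small cardboard box, 43 x 65 x 37 mm (x, y, z), about 0.15 kg, left standing on the closed leaf. Bare bench for it: left of the binder, 240 to 285 mm from the ring axis, x = 0.40 to 0.50 m; the leaf's bar comes down 196 mm from the axis on that side.
- gauge_74_mid (a point): Middle of the handle of the shortest double-ended plug gauge (74 mm over all, 0.12 kg): eight-sided aluminium handle, 18 mm across its flats and 50 mm long, x along the gauge; at +x a round steel plug 8 mm thick and 16 mm long, at -x one of the same thickness 8 mm long. It starts lying on a flat of the handle on the bench. May be absent.
- cut_74 (a point): Where the middle of the 74 mm gauge's handle is when fully home in its cutout (17 mm above the bench). Axes as ring_axis. The gauge's +x points along +y, towards the rings. All cutouts: floor 8 mm, insert top 21 mm above the bench; handle bay 21 x 55 mm with chamfered long edges, plug bays 3 mm wider than the plug.
- gauge_84_mid (a point): Middle of the handle of the second shortest double-ended plug gauge (84 mm over all, 0.12 kg): eight-sided aluminium handle, 18 mm across its flats and 50 mm long, x along the gauge; at +x a round steel plug 11 mm thick and 24 mm long, at -x one of the same thickness 10 mm long. It starts lying on a flat of the handle on the bench. May be absent.
- cut_84 (a point): Where the middle of the 84 mm gauge's handle is when fully home in its cutout (17 mm above the bench). Axes and depths as for the first cutout. Cutouts stand 42 mm apart along the binder's x, shortest nearest the robot. A finger channel 32 mm wide and as deep as the cutouts runs along x across the middle of all the handle bays, so that a handle can be held by its sides until it is home.
- gauge_94_mid (a point): Middle of the handle of the second longest double-ended plug gauge (94 mm over all, 0.12 kg): eight-sided aluminium handle, 18 mm across its flats and 50 mm long, x along the gauge; at +x a round steel plug 14 mm thick and 32 mm long, at -x one of the same thickness 12 mm long. It starts lying on a flat of the handle on the bench. May be absent.
- cut_94 (a point): Where the middle of the 94 mm gauge's handle is when fully home in its cutout (17 mm above the bench). Axes and depths as for the first cutout. Sprung ribs in the long sides of every handle bay, their tops 25 mm above the bench, catch the handle about 9 mm too high; 6 to 16 N straight down, with the handle kept level, push it past them and home.
- gauge_104_mid (a point): Middle of the handle of the longest double-ended plug gauge (104 mm over all, 0.12 kg): eight-sided aluminium handle, 18 mm across its flats and 50 mm long, x along the gauge; at +x a round steel plug 16 mm thick and 40 mm long, at -x one of the same thickness 14 mm long. It starts lying on a flat of the handle on the bench. May be absent.
- cut_104 (a point): Where the middle of the 104 mm gauge's handle is when fully home in its cutout (17 mm above the bench). Axes and depths as for the first cutout. When home, a handle's top is 26 mm above the bench and stands 5 mm out of the insert. The wall behind the bench is at x = 0.62 m.
Not all that is in view belongs to the job. What is shaped like the part that bears gauge_74_mid but blue or pink is not meant.

How it is judged:
On the way, in this order (a step that is already met when the one before it is completed fails the run):
1. the cardboard box stands upright on the bench clear of the case (height (world z) of nipple_box_mid below 0.024 m and angle between nipple_box_mid's own z axis and vertical below 0.15 rad and (y of nipple_box_mid in the frame of ring_axis below -0.17 m or y of nipple_box_mid in the frame of ring_axis above 0.17 m or x of nipple_box_mid in the frame of ring_axis below -0.11 m)), for 0.2 s.
2. the leaf is turned over and lies flat on the left-hand cards (value of joint leaf above 3.04 rad), for 0.2 s.
3. with the leaf still turned over, every gauge that is there is home in its own cutout (horizontal distance between gauge_74_mid and cut_74 below 0.005 m and z of gauge_74_mid in the frame of cut_74 between -0.0025 and 0.0025 m and angle between the x axis of gauge_74_mid and the y axis of cut_74, either way round below 0.08 rad and horizontal distance between gauge_84_mid and cut_84 below 0.005 m and z of gauge_84_mid in the frame of cut_84 between -0.0025 and 0.0025 m and angle between the x axis of gauge_84_mid and the y axis of cut_84, either way round below 0.08 rad and horizontal distance between gauge_94_mid and cut_94 below 0.005 m and z of gauge_94_mid in the frame of cut_94 between -0.0025 and 0.0025 m and angle between the x axis of gauge_94_mid and the y axis of cut_94, either way round below 0.08 rad and horizontal distance between gauge_104_mid and cut_104 below 0.005 m and z of gauge_104_mid in the frame of cut_104 between -0.0025 and 0.0025 m and angle between the x axis of gauge_104_mid and the y axis of cut_104, either way round below 0.08 rad and value of joint leaf above 2.9 rad), for 0.2 s.
At the end, for the whole second after the job is handed in: The leaf lies still and flat over the insert (within 0.06 rad); every gauge present is in its own cutout, handle middle within 5 mm across, 2.5 mm in height and 0.08 rad of home; the cardboard box stands upright on the bench, clear of the case and leaf (all of step 1 and horizontal distance between gauge_74_mid and cut_74 below 0.005 m and z of gauge_74_mid in the frame of cut_74 between -0.0025 and 0.0025 m and angle between the x axis of gauge_74_mid and the y axis of cut_74, either way round below 0.08 rad and horizontal distance between gauge_84_mid and cut_84 below 0.005 m and z of gauge_84_mid in the frame of cut_84 between -0.0025 and 0.0025 m and angle between the x axis of gauge_84_mid and the y axis of cut_84, either way round below 0.08 rad and horizontal distance between gauge_94_mid and cut_94 below 0.005 m and z of gauge_94_mid in the frame of cut_94 between -0.0025 and 0.0025 m and angle between the x axis of gauge_94_mid and the y axis of cut_94, either way round below 0.08 rad and horizontal distance between gauge_104_mid and cut_104 below 0.005 m and z of gauge_104_mid in the frame of cut_104 between -0.0025 and 0.0025 m and angle between the x axis of gauge_104_mid and the y axis of cut_104, either way round below 0.08 rad and value of joint leaf below 0.06 rad and velocity of joint leaf below 0.1 rad/s and linear speed of nipple_box below 0.02 m/s); the robot touches nothing.
Of gauge_74, gauge_84, gauge_94, gauge_104 only 2 to 4 are there at a start; the rules pass over those that are not, and their reading is None.
At some moment in a run one of gauge_74, gauge_84, gauge_94, gauge_104 may be knocked a few centimetres aside while the robot is not near it.
Once in a run the grip may slacken for a moment while it holds something.
It also fails if it takes over 210 s, if anything falls off the work surface, if the arm or the gripper's body presses on something with over 40 N, if the wrist force passes 120 N, or if a joint passes its speed limit or range.

## Robot

A 6-joint arm with a two-finger parallel gripper is mounted at the origin on the work surface; the furniture and walls round the work are solid. World frame = base frame: x ahead of the robot, y to its left, z up, the work surface at z = 0. Lengths are in m, angles in rad, forces in N, time in s.
With the tool pointing down it reaches from about 0.275 to 0.85 m from the base axis. Payload 19 kg.
Tool frame: the origin (TCP) lies at the very end of the fingers, on their centre line; the grasp point (between the pads) lies 19 mm behind it (env.grip_depth is the distance from the TCP to the grasp point, in m); z points along the fingers, y is the direction in which the jaws open and shut (so a half turn about z gives the same grasp; the last joint's range is limited). The gripper opens to 85 mm and grips with 20 to 120 N. Pads are 22 mm wide; open, the fingers measure 114 mm over their backs; the gripper's body (76 mm by 85 mm) begins 54 mm behind the grasp point. The pads swing forward as they close: fully open they stand 13 mm farther back than shut.
Start: joints at [-1.283, 0.15, 1.437, -0, 1.554, -0.134], TCP at [0.235, -0.525, 0.231] pointing down, gripper open.
Joint ranges: [-2.8, 2.8], [-0.68, 2.1], [0.12, 2.68], [-1.39, 4.53], [0.16, 2.79], [-2.81, 2.81]. Speed limits (rad/s): [1.89, 1.89, 2.22, 3.01, 3.01, 3.01].

## Interface

Orientations are given as [roll, pitch, yaw] about the fixed x, y, z axes, in that order (R = Rz(yaw) Ry(pitch) Rx(roll)).
In Python, from bench import env gives the robot as it stands.
- The arm moves only by the tool send_rows, never from a script. Its argument "series" is a list of rows, each an object of numbers: "claw": the finger opening in mm, from 0 to 85.4; "dx", "dy", "dz": the shift along the tool's x, y, z in mm; "wx", "wy", "wz": the turn, a rotation vector about the tool's x, y, z in degrees. A call has exactly 5 rows; each row is the pose to reach, as a shift and turn from the pose measured when the call began, along the tool's axes at that moment; what a row does not reach only later rows make up. A row lasts 1/10 s, in which the tool goes at most 50 mm and 8.59 degrees, less where a joint would pass 70% of its speed; a pose out of reach is approached as far as the arm can. A call with a gripper value outside its range is refused whole. The fingers move at their own pace and stop on an object; "newtons" is the grip in N (left out, the last holds). Time passes only in rows, so rows that repeat a pose let the fingers close, or fill a call up. It gives the time, the measured TCP pose, the force and the opening at its end, in the units of the state.
- env.get_state(): the state, without advancing time (a new reading comes with each control period).
- env.camera(name): name is "scene" or "top"; returns the picture (384x512x3 uint8, blue, green, red); there is no depth.
- env.camera_params(name): a dict with "fovy" (degrees; the focal length in pixels is half the picture's height over the tangent of half this angle, whatever the lens; pixels are square), "cx", "cy" (the principal point, pixels), "k1" (the pictures are not rectified: a ray, as slopes to the right and down, at radius r is drawn at 1 + k1 r^2 times it, then the intrinsics apply), "R" (3x3) and "t" (3): a world point X has camera coordinates R X + t. Camera axes: x right, y down, z forward; pixel columns grow to the right and rows downward; lengths in m; the calibration is good to about 2 mm. A picture is of the moment at which its call begins. camera_params takes no time and is no camera call.
- env.job_done(): hands the job in, once; it reports no verdict.
The state is a dict: "time": time; "joints": joint angles; "qvel": joint speeds; "joint_efforts": joint torques, N m; "tcp_pos": TCP position; "tcp_rot": TCP orientation; "wrist_force": force on the tool from outside, world axes, zero at the start; "moment": the same for the moment, N m; "gripper_width": finger opening in m.
Only numpy, scipy, OpenCV 4.12 (cv2) and the standard library are available. Lean on these libraries where they do the work, as an engineer would, in place of code of your own. Each camera call takes 0.05 s, during which the arm holds its last target. There are 200 camera calls.

## Working session

There is one attempt and no reset: what is moved stays moved. The work goes in short steps, Python scripts to look and compute and a tool call to move; the robot and the scene stay as the last step left them, time stands still between calls to the robot, and variables do not carry over. Pictures are saved under pics/ and viewed, about 12 in all and at most 16, crops included, and the job is handed in when it is done.

Besides the shell and the picture viewer there is one more tool, called after ">>>" as name([rows], argument=value, ...), one row to a line, values as JSON. send_rows: Moves the arm, as the interface text tells. Its arguments: {"type":"object","properties":{"series":{"type":"array"},"newtons":{"type":"number"}},"required":["series"]}

```bash
ls; mkdir -p pics
python3 - <<'E'
from bench import env
import cv2,json
for n in("scene","top"):
    cv2.imwrite(f"pics/{n}0.png",env.camera(n)); p=env.camera_params(n); print(n,p)
print(env.get_state(), env.grip_depth)
E
```

```text
pics
scene {'fovy': 52.13727516908025, 'cx': 259.51683548631905, 'cy': 189.9673982982736, 'k1': 0.04034601641335288, 'R': array([[-0.75186802, -0.65902444, -0.019526  ],
       [-0.32324762,  0.39427537, -0.86026618],
       [ 0.57463506, -0.6404949 , -0.50947112]]), 't': array([0.3184862 , 0.14146821, 1.06243708])}
top {'fovy': 50.044989095053225, 'cx': 253.98011797831072, 'cy': 192.53858442817676, 'k1': -0.12964630435056057, 'R': array([[ 0.02394971, -0.9995758 ,  0.01657216],
       [-0.98853362, -0.02615078, -0.14871923],
       [ 0.14908952, -0.01282036, -0.98874059]]), 't': array([0.03894497, 0.40555647, 1.22117022])}
{'time': 0.1, 'joints': array([-1.28300696e+00,  1.50924740e-01,  1.43795642e+00, -5.07589687e-06,
        1.55375623e+00, -1.33998392e-01]), 'qvel': array([-9.75151111e-04, -5.81944444e-04, -1.34749825e-03,  1.75384444e-03,
        4.06122660e-04, -1.47169446e-05]), 'joint_efforts': array([ 4.20519034e-03, -7.14383054e+01, -5.71791565e+01, -1.38664946e-04,
        7.17290182e-03, -5.97829421e-05]), 'tcp_pos': array([ 0.235322  , -0.5244126 ,  0.23074748]), 'tcp_rot': array([-3.14055661e+00, -1.34544599e-04,  4.21787781e-01]), 'wrist_force': array([ 0.52355492,  0.6104869 , -0.5581453 ]), 'moment': array([0.03080014, 0.03922871, 0.0360156 ]), 'gripper_width': 0.0853857591216431} 0.0187
```

View pics/top0.png

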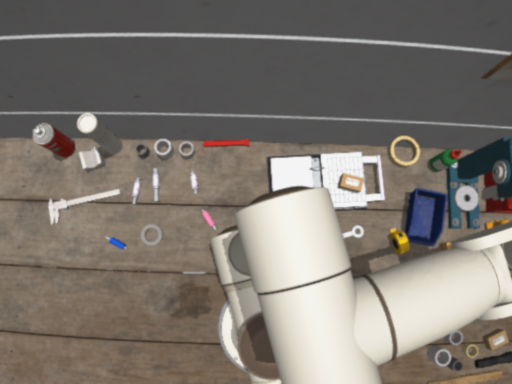

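View pics/scene0.png

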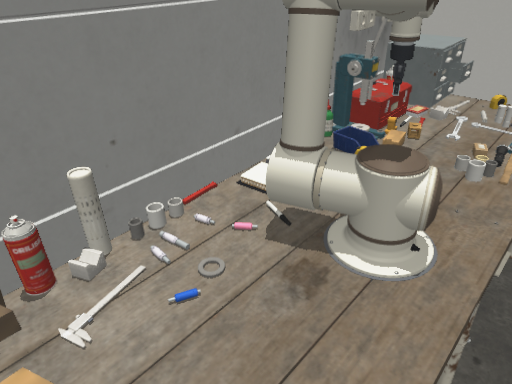

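The top view shows the binder around (325,180), with the box on the leaf at (351,183). Three grey gauges lie at about (136,190), (156,184) and (194,181). The pink (209,219) and blue (117,243) look-alikes are not meant. Next I'll enlarge the crops.

```bash
cat > h.py <<'E'
import numpy as np,cv2
from scipy.spatial.transform import Rotation as Ro
from bench import env
def P(n):
    p=env.camera_params(n); f=192/np.tan(np.radians(p['fovy'])/2); return p,f
def ray(n,u,v):
    p,f=P(n); d=np.array([(u-p['cx'])/f,(v-p['cy'])/f]); s=d.copy()
    for _ in range(30): s=d/(1+p['k1']*(s@s))
    return -p['R'].T@p['t'], p['R'].T@np.array([s[0],s[1],1])
def bp(n,u,v,z):
    c,d=ray(n,u,v); return (c+d*(z-c[2])/d[2])[:2].round(4)
def proj(n,X):
    p,f=P(n); c=p['R']@np.array(X)+p['t']; s=c[:2]/c[2]; s=s*(1+p['k1']*(s@s)); return s*f+[p['cx'],p['cy']]
def crop(im,u0,u1,v0,v1,k): return cv2.resize(im[v0:v1,u0:u1],None,fx=k,fy=k,interpolation=cv2.INTER_CUBIC)
def snap(n,name): 
    im=env.camera(n); cv2.imwrite(f'pics/{name}.png',im); return im
def topcrop(im,x0,x1,y0,y1,z,px=0.001):
    """rectified metric top view at height z: rows = x descending, cols = y descending"""
    xs=np.arange(x1,x0,-px); ys=np.arange(y1,y0,-px)
    m=np.array([[proj('top',(x,y,z)) for y in ys] for x in xs],np.float32)
    return cv2.remap(im,m[...,0],m[...,1],cv2.INTER_CUBIC)
def plan(pos,yaw=None,R=None):
    """tool-frame shift (mm) and rotvec (deg) to a world TCP target, tool down with jaw yaw"""
    s=env.get_state(); R0=Ro.from_euler('xyz',s['tcp_rot'])
    T=R if R is not None else Ro.from_euler('xyz',[np.pi,0,yaw])
    d=R0.inv().apply(np.array(pos)-s['tcp_pos'])*1000; w=(R0.inv()*T).as_rotvec(degrees=True)
    print('d',d.round(1),'w',w.round(2))
E
python3 - <<'E'
from h import *
t=cv2.imread('pics/top0.png')
a=crop(t,100,260,160,260,4);b=crop(t,250,410,130,230,4)
cv2.imwrite('pics/c0.png',cv2.resize(np.vstack([a,b]),(560,700))[:, :] if 0 else np.hstack([cv2.resize(a[:, :],(400,250)),cv2.resize(b,(400,250))]))
cv2.imwrite('pics/c1.png',np.vstack([crop(t,105,221,165,225,5)[:, :],crop(t,262,378+12,145,213,4)[:, :580] if 0 else cv2.resize(crop(t,262,392,145,215,4),(580,280))]))
for uv in[(136,190),(156,184),(194,181),(209,219),(117,243)]: print(uv,bp('top',*uv,.009))
for uv in[(269,157),(269,192),(383,155),(384,201)]: print(uv,bp('top',*uv,.032))
print(bp('top',351,183,.071))
E
```

```text
(136, 190) [0.4059 0.4165]
(156, 184) [0.4264 0.3546]
(194, 181) [0.4389 0.2361]
(209, 219) [0.322  0.1847]
(117, 243) [0.2398 0.4658]
(269, 157) [0.5161 0.0055]
(269, 192) [0.407  0.0036]
(383, 155) [ 0.5341 -0.3532]
(384, 201) [ 0.3884 -0.3525]
[ 0.4347 -0.2392]
```

View pics/c1.png

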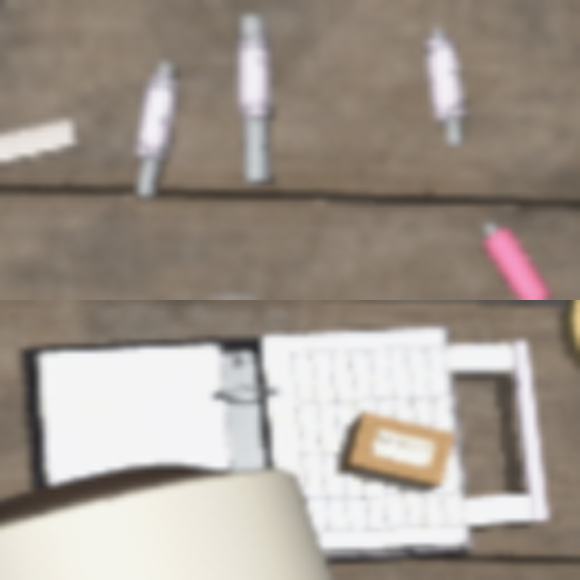

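The grey gauges in the crop measure about 81 mm (left), 104 mm (middle) and 71 mm (right). That makes them 84, 104 and 74. The 94 is either absent or hidden by the arm. I'll make metric crops for accurate positions.

Run:
```python
from h import *
t=cv2.imread('pics/top0.png')
p=env.camera_params('top'); print(-p['R'].T@p['t'])
b=topcrop(t,.35,.55,-.37,-.13,.071,.0005)[::1]; g=topcrop(t,.35,.50,.20,.45,.009,.0005)
out=np.zeros((700,500,3),np.uint8); out[:400,:480]=b; out[400:,:500]=g
cv2.imwrite('pics/m0.png',out)
lo=topcrop(t,.36,.56,-.37,.02,.032,.0005); cv2.imwrite('pics/m1.png',lo)
# segmentation of handles
hsv=cv2.cvtColor(g,cv2.COLOR_BGR2HSV); m=((hsv[...,2]>150)&(hsv[...,1]<60)).astype(np.uint8)
for c in cv2.findContours(m,0,1)[0]:
    if cv2.contourArea(c)>400:
        r=cv2.minAreaRect(c); vx=cv2.fitLine(c,2,0,.01,.01).ravel(); print('handle x,y',.5-r[0][1]*.0005,.45-r[0][0]*.0005,np.array(r[1])*.5,r[2], 'dir world',-vx[1],-vx[0])
hsv=cv2.cvtColor(b,cv2.COLOR_BGR2HSV); m=((hsv[...,1]>90)&(hsv[...,2]>120)&(hsv[...,0]<25)).astype(np.uint8)
m=cv2.morphologyEx(m,3,np.ones((25,25)))
for c in cv2.findContours(m,0,1)[0]:
    if cv2.contourArea(c)>3000:
        r=cv2.minAreaRect(c); print('box',.55-r[0][1]*.0005,-.13-r[0][0]*.0005,np.array(r[1])*.5,r[2])
```

```text
[0.2179098  0.06518991 1.26708921]Traceback (most recent call last):
  File "<stdin>", line 4, in <module>
  File "h.py", line 20, in topcrop
    m=np.array([[proj('top',(x,y,z)) for y in ys] for x in xs],np.float32)
                 ~~~~^^^^^^^^^^^^^^^
  File "h.py", line 13, in proj
    p,f=P(n); c=p['R']@np.array(X)+p['t']; s=c[:2]/c[2]; s=s*(1+p['k1']*(s@s)); return s*f+[p['cx'],p['cy']]
        ~^^^
  File "h.py", line 5, in P
    p=env.camera_params(n); f=192/np.tan(np.radians(p['fovy'])/2); return p,f
ValueError: time passes only in moves, steps and waits
```

```bash
python3 - <<'E'
s=open('h.py').read()
s=s.replace("def P(n):\n","from functools import lru_cache\n@lru_cache\ndef P(n):\n")
s=s.replace("np.arange(y1,y0,-px)\n    m=np.array([[proj('top',(x,y,z)) for y in ys] for x in xs],np.float32)\n",
"""np.arange(y1,y0,-px)
    p,f=P('top'); Y,X=np.meshgrid(ys,xs); c=np.stack([X,Y,0*X+z],-1)@p['R'].T+p['t']
    q=c[...,:2]/c[...,2:]; q=q*(1+p['k1']*(q**2).sum(-1,keepdims=True)); m=(q*f+[p['cx'],p['cy']]).astype(np.float32)
""")
open('h.py','w').write(s)
E
python3 - <<'E'
from h import *
t=cv2.imread('pics/top0.png')
b=topcrop(t,.35,.55,-.37,-.13,.071,.0005)[::1]; g=topcrop(t,.35,.50,.20,.45,.009,.0005)
out=np.zeros((700,500,3),np.uint8); out[:400,:480]=b[:400,:480]; out[400:]=g[:300,:500]
cv2.imwrite('pics/m0.png',out)
lo=topcrop(t,.36,.56,-.37,.02,.032,.0005); cv2.imwrite('pics/m1.png',lo)
hsv=cv2.cvtColor(g,cv2.COLOR_BGR2HSV); m=((hsv[...,2]>150)&(hsv[...,1]<60)).astype(np.uint8)
for c in cv2.findContours(m,0,1)[0]:
    if cv2.contourArea(c)>400:
        r=cv2.minAreaRect(c); vx=cv2.fitLine(c,2,0,.01,.01).ravel(); print('handle x,y',.5-r[0][1]*.0005,.45-r[0][0]*.0005,np.array(r[1])*.5,r[2], 'dir world',-vx[1],-vx[0])
hsv=cv2.cvtColor(b,cv2.COLOR_BGR2HSV); m=((hsv[...,1]>90)&(hsv[...,2]>120)&(hsv[...,0]<25)).astype(np.uint8)
m=cv2.morphologyEx(m,3,np.ones((25,25)))
for c in cv2.findContours(m,0,1)[0]:
    if cv2.contourArea(c)>3000:
        r=cv2.minAreaRect(c); print('box',.55-r[0][1]*.0005,-.13-r[0][0]*.0005,np.array(r[1])*.5,r[2])
E
```

```text
handle x,y 0.4055935821533203 0.4192880725860596 [21.84600258 83.40031433] 9.865806579589844 dir world 0.9953573 -0.09624908
handle x,y 0.4375769233703613 0.2371154022216797 [77.6619873  23.53393555] 78.69007110595703 dir world -0.9818221 -0.18980376
handle x,y 0.42653321838378905 0.357219482421875 [104.41613007  21.5868454 ] 87.56334686279297 dir world -0.99608153 -0.0884396
box 0.43731541442871097 -0.2391318130493164 [63.61088181 39.77309418] 13.706960678100586
```

View pics/m0.png

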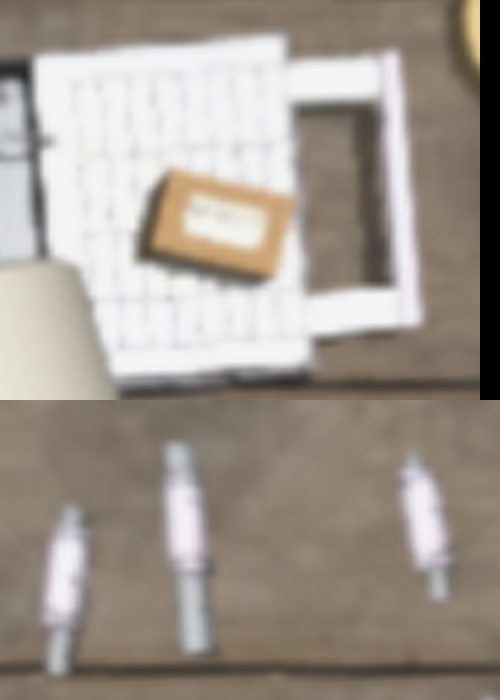

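View pics/m1.png

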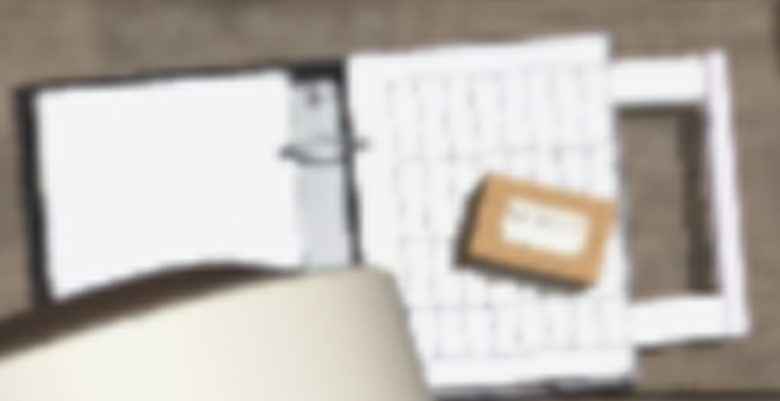

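Estimates from these pictures:
- **Binder:** yaw is about 0.08, and the ring axis is at about (0.449, -0.148).
- **Bar:** about (0.4645, -0.343).
- **Box:** about (0.4385, -0.241), with its x axis yawed about -0.23.

I'll add a waypoint planner and pick up the box first.

```bash
cat >> h.py <<'E'
def seq(wps):
    """world waypoints (x,y,z,yaw), tool down; one call each, starting from the measured pose"""
    s=env.get_state(); p=s['tcp_pos']; R=Ro.from_euler('xyz',s['tcp_rot'])
    print('now',p.round(4),s['tcp_rot'].round(3),'w',round(s['gripper_width']*1000,1),'t',round(s['time'],2),'F',s['wrist_force'].round(1))
    for w in wps:
        T=Ro.from_euler('xyz',[np.pi,0,w[3]]); v=np.array(w[:3])
        print(w,'d',(R.inv().apply(v-p)*1000).round(1),'w',(R.inv()*T).as_rotvec(degrees=True).round(1)); p,R=v,T
E
python3 - <<'E'
from h import *
seq([(.34,-.38,.23,.95),(.4385,-.241,.15,1.341),(.4385,-.241,.041,1.341),(.4385,-.241,.041,1.341),(.4385,-.241,.16,1.341)])
E
```

```text
now [ 0.2353 -0.5244  0.2307] [-3.141 -0.     0.422] w 85.4 t 0.1 F [ 0.5  0.6 -0.6]
(0.34, -0.38, 0.23, 0.95) d [154.6 -88.9   0.9] w [ -0.1  -0.  -30.3]
(0.4385, -0.241, 0.15, 1.341) d [170.4  -0.7  80. ] w [ -0.    0.  -22.4]
(0.4385, -0.241, 0.041, 1.341) d [  0.  -0. 109.] w [0. 0. 0.]
(0.4385, -0.241, 0.041, 1.341) d [0. 0. 0.] w [0. 0. 0.]
(0.4385, -0.241, 0.16, 1.341) d [   0.    0. -119.] w [0. 0. 0.]
```

>>> send_rows([
  {"claw": 85, "dx": 35, "dy": -20, "wz": -7},
  {"claw": 85, "dx": 75, "dy": -43, "wz": -15},
  {"claw": 85, "dx": 115, "dy": -66, "wz": -22},
  {"claw": 85, "dx": 155, "dy": -89, "wz": -30},
  {"claw": 85, "dx": 155, "dy": -89, "wz": -30},
])

```text
schema error: expected keys claw, dx, dy, dz, wx, wy, wz
```

>>> send_rows([
  {"claw": 85, "dx": 45, "dy": 0, "dz": 20, "wz": -6},
  {"claw": 85, "dx": 90, "dy": 0, "dz": 40, "wz": -12},
  {"claw": 85, "dx": 135, "dy": -1, "dz": 60, "wz": -18},
  {"claw": 85, "dx": 170, "dy": -1, "dz": 80, "wz": -22},
  {"claw": 85, "dx": 170, "dy": -1, "dz": 80, "wz": -22},
])

```text
schema error: expected keys claw, dx, dy, dz, wx, wy, wz
```

Run:
```python
from h import *
snap('scene','s1')
t=snap('top','t1')
cv2.imwrite('pics/v1.png',np.vstack([crop(t,80,400,130,260,2),crop(cv2.imread('pics/s1.png'),100,420,100,230,2)]))
seq([(.4385,-.241,.041,1.341)])
```

```text
now [ 0.2353 -0.5245  0.2309] [-3.141 -0.     0.422] w 85.6 t 0.2 F [-0.2  0.2  0.1]
(0.4385, -0.241, 0.041, 1.341) d [ 301.4 -175.3  190.1] w [ -0.   -0.  -52.7]
```

View pics/v1.png

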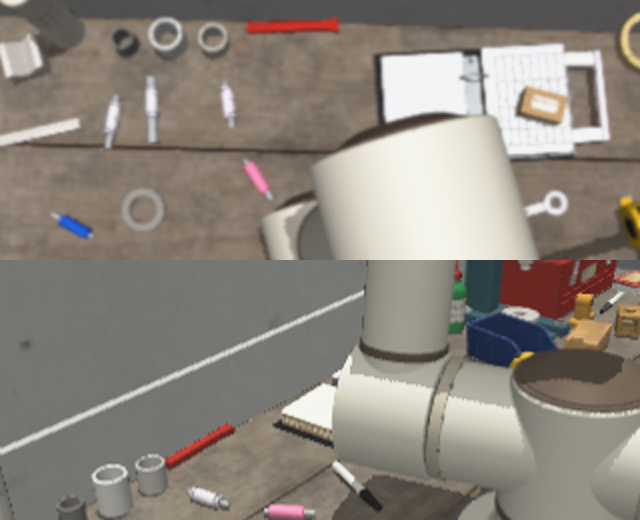

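The calls were refused because every row needs all the keys, so nothing moved and the picture is unchanged. I'll send them again in full.

>>> send_rows([
  {"claw": 85, "dx": 35, "dy": -20, "dz": 0, "wx": 0, "wy": 0, "wz": -7},
  {"claw": 85, "dx": 75, "dy": -43, "dz": 0, "wx": 0, "wy": 0, "wz": -15},
  {"claw": 85, "dx": 115, "dy": -66, "dz": 0, "wx": 0, "wy": 0, "wz": -22},
  {"claw": 85, "dx": 155, "dy": -89, "dz": 0, "wx": 0, "wy": 0, "wz": -30},
  {"claw": 85, "dx": 155, "dy": -89, "dz": 0, "wx": 0, "wy": 0, "wz": -30},
])

```text
time: 0.7
tcp_pos: [0.3427, -0.3761, 0.2314]
tcp_rot: [3.142, -0.001, 0.955]
wrist_force: [-0.3, -0.7, 0.4]
gripper_width: 0.0848
```

>>> send_rows([
  {"claw": 85, "dx": 45, "dy": 0, "dz": 20, "wx": 0, "wy": 0, "wz": -6},
  {"claw": 85, "dx": 90, "dy": 0, "dz": 40, "wx": 0, "wy": 0, "wz": -12},
  {"claw": 85, "dx": 135, "dy": -1, "dz": 60, "wx": 0, "wy": 0, "wz": -18},
  {"claw": 85, "dx": 170, "dy": -1, "dz": 80, "wx": 0, "wy": 0, "wz": -22},
  {"claw": 85, "dx": 170, "dy": -1, "dz": 80, "wx": 0, "wy": 0, "wz": -22},
])

```text
time: 1.2
tcp_pos: [0.4409, -0.2332, 0.149]
tcp_rot: [-3.139, -0.004, 1.344]
wrist_force: [-0.2, -0.9, 1.4]
gripper_width: 0.0852
```

Run:
```python
from h import *
seq([(.4385,-.241,.041,1.341),(.4385,-.241,.16,1.341)])
```

```text
now [ 0.4409 -0.2332  0.149 ] [-3.139 -0.004  1.344] w 85.2 t 1.2 F [-0.2 -0.9  1.4]
(0.4385, -0.241, 0.041, 1.341) d [ -8.5  -0.3 108. ] w [-0.2 -0.2  0.2]
(0.4385, -0.241, 0.16, 1.341) d [   0.    0. -119.] w [0. 0. 0.]
```

>>> send_rows([
  {"claw": 85, "dx": -8, "dy": 0, "dz": 30, "wx": 0, "wy": 0, "wz": 0},
  {"claw": 85, "dx": -8, "dy": 0, "dz": 60, "wx": 0, "wy": 0, "wz": 0},
  {"claw": 85, "dx": -8, "dy": 0, "dz": 90, "wx": 0, "wy": 0, "wz": 0},
  {"claw": 85, "dx": -8, "dy": 0, "dz": 108, "wx": 0, "wy": 0, "wz": 0},
  {"claw": 85, "dx": -8, "dy": 0, "dz": 108, "wx": 0, "wy": 0, "wz": 0},
])

```text
time: 1.7
tcp_pos: [0.4376, -0.2405, 0.0389]
tcp_rot: [-3.135, -0.005, 1.343]
wrist_force: [-0.1, 0.0, 0.0]
gripper_width: 0.085
```

>>> send_rows([
  {"claw": 60, "dx": 0, "dy": 0, "dz": 0, "wx": 0, "wy": 0, "wz": 0},
  {"claw": 30, "dx": 0, "dy": 0, "dz": 0, "wx": 0, "wy": 0, "wz": 0},
  {"claw": 30, "dx": 0, "dy": 0, "dz": 0, "wx": 0, "wy": 0, "wz": 0},
  {"claw": 30, "dx": 0, "dy": 0, "dz": 0, "wx": 0, "wy": 0, "wz": 0},
  {"claw": 30, "dx": 0, "dy": 0, "dz": 0, "wx": 0, "wy": 0, "wz": 0},
], newtons=40)

```text
time: 2.2
tcp_pos: [0.4381, -0.241, 0.0402]
tcp_rot: [-3.137, -0.004, 1.343]
wrist_force: [-2.1, 0.4, 7.0]
gripper_width: 0.0416
```

>>> send_rows([
  {"claw": 30, "dx": 0, "dy": 0, "dz": -10, "wx": 0, "wy": 0, "wz": 0},
  {"claw": 30, "dx": 0, "dy": 0, "dz": -30, "wx": 0, "wy": 0, "wz": 0},
  {"claw": 30, "dx": 0, "dy": 0, "dz": -60, "wx": 0, "wy": 0, "wz": 0},
  {"claw": 30, "dx": 0, "dy": 0, "dz": -90, "wx": 0, "wy": 0, "wz": 0},
  {"claw": 30, "dx": 0, "dy": 0, "dz": -90, "wx": 0, "wy": 0, "wz": 0},
])

```text
time: 2.7
tcp_pos: [0.4399, -0.2424, 0.135]
tcp_rot: [3.14, -0.001, 1.343]
wrist_force: [0.1, -0.1, -2.4]
gripper_width: 0.0417
```

Run:
```python
from h import *
seq([(.4266,-.05,.13,1.5),(.4266,.1316,.13,1.65),(.4266,.1316,.009,1.65),(.4266,.1316,.15,1.65)])
```

```text
now [ 0.4399 -0.2424  0.135 ] [ 3.140e+00 -1.000e-03  1.343e+00] w 41.7 t 2.7 F [ 0.1 -0.1 -2.4]
(0.4266, -0.05, 0.13, 1.5) d [184.5 -56.4   5.2] w [ 0.1 -0.1 -9. ]
(0.4266, 0.1316, 0.13, 1.65) d [181.1 -12.8  -0. ] w [ 0.   0.  -8.6]
(0.4266, 0.1316, 0.009, 1.65) d [  0.  -0. 121.] w [0. 0. 0.]
(0.4266, 0.1316, 0.15, 1.65) d [   0.    0. -141.] w [0. 0. 0.]
```

>>> send_rows([
  {"claw": 30, "dx": 40, "dy": -12, "dz": 0, "wx": 0, "wy": 0, "wz": -2},
  {"claw": 30, "dx": 85, "dy": -26, "dz": 2, "wx": 0, "wy": 0, "wz": -4},
  {"claw": 30, "dx": 130, "dy": -40, "dz": 5, "wx": 0, "wy": 0, "wz": -6},
  {"claw": 30, "dx": 170, "dy": -52, "dz": 5, "wx": 0, "wy": 0, "wz": -8},
  {"claw": 30, "dx": 184, "dy": -56, "dz": 5, "wx": 0, "wy": 0, "wz": -9},
])

```text
time: 3.2
tcp_pos: [0.4261, -0.0475, 0.1303]
tcp_rot: [3.14, -0.002, 1.504]
wrist_force: [0.1, -1.3, -1.7]
gripper_width: 0.0417
```

>>> send_rows([
  {"claw": 30, "dx": 45, "dy": -3, "dz": 0, "wx": 0, "wy": 0, "wz": -2},
  {"claw": 30, "dx": 90, "dy": -6, "dz": 0, "wx": 0, "wy": 0, "wz": -4},
  {"claw": 30, "dx": 135, "dy": -9, "dz": 0, "wx": 0, "wy": 0, "wz": -6},
  {"claw": 30, "dx": 175, "dy": -12, "dz": 0, "wx": 0, "wy": 0, "wz": -8},
  {"claw": 30, "dx": 181, "dy": -13, "dz": 0, "wx": 0, "wy": 0, "wz": -9},
])

```text
time: 3.7
tcp_pos: [0.4247, 0.1373, 0.1308]
tcp_rot: [3.139, -0.002, 1.665]
wrist_force: [-0.2, 0.2, -2.0]
gripper_width: 0.0412
```

Run:
```python
from h import *
seq([(.4266,.1316,.030,1.65),(.4266,.1316,.007,1.65),(.4266,.1316,.15,1.65)])
```

```text
now [0.4247 0.1373 0.1308] [ 3.139e+00 -2.000e-03  1.665e+00] w 41.2 t 3.7 F [-0.2  0.2 -2. ]
(0.4266, 0.1316, 0.03, 1.65) d [ -6.1   1.1 100.8] w [ 0.1 -0.1  0.9]
(0.4266, 0.1316, 0.007, 1.65) d [ 0. -0. 23.] w [0. 0. 0.]
(0.4266, 0.1316, 0.15, 1.65) d [   0.    0. -143.] w [0. 0. 0.]
```

>>> send_rows([
  {"claw": 30, "dx": -6, "dy": 1, "dz": 30, "wx": 0, "wy": 0, "wz": 1},
  {"claw": 30, "dx": -6, "dy": 1, "dz": 60, "wx": 0, "wy": 0, "wz": 1},
  {"claw": 30, "dx": -6, "dy": 1, "dz": 90, "wx": 0, "wy": 0, "wz": 1},
  {"claw": 30, "dx": -6, "dy": 1, "dz": 105, "wx": 0, "wy": 0, "wz": 1},
  {"claw": 30, "dx": -6, "dy": 1, "dz": 110, "wx": 0, "wy": 0, "wz": 1},
])

```text
time: 4.2
tcp_pos: [0.4255, 0.1313, 0.0193]
tcp_rot: [-3.141, -0.002, 1.648]
wrist_force: [-0.1, 0.6, -1.7]
gripper_width: 0.0414
```

>>> send_rows([
  {"claw": 30, "dx": 0, "dy": 0, "dz": 3, "wx": 0, "wy": 0, "wz": 0},
  {"claw": 30, "dx": 0, "dy": 0, "dz": 6, "wx": 0, "wy": 0, "wz": 0},
  {"claw": 30, "dx": 0, "dy": 0, "dz": 9, "wx": 0, "wy": 0, "wz": 0},
  {"claw": 30, "dx": 0, "dy": 0, "dz": 12, "wx": 0, "wy": 0, "wz": 0},
  {"claw": 30, "dx": 0, "dy": 0, "dz": 13, "wx": 0, "wy": 0, "wz": 0},
])

```text
time: 4.7
tcp_pos: [0.4255, 0.1313, 0.0063]
tcp_rot: [-3.142, -0.002, 1.648]
wrist_force: [-0.5, -1.4, 1.7]
gripper_width: 0.0412
```

>>> send_rows([
  {"claw": 60, "dx": 0, "dy": 0, "dz": 0, "wx": 0, "wy": 0, "wz": 0},
  {"claw": 80, "dx": 0, "dy": 0, "dz": 0, "wx": 0, "wy": 0, "wz": 0},
  {"claw": 80, "dx": 0, "dy": 0, "dz": 0, "wx": 0, "wy": 0, "wz": 0},
  {"claw": 80, "dx": 0, "dy": 0, "dz": 0, "wx": 0, "wy": 0, "wz": 0},
  {"claw": 80, "dx": 0, "dy": 0, "dz": -15, "wx": 0, "wy": 0, "wz": 0},
])

```text
time: 5.2
tcp_pos: [0.4246, 0.1311, 0.0203]
tcp_rot: [-3.139, -0.002, 1.648]
wrist_force: [0.4, -0.1, 0.1]
gripper_width: 0.0803
```

>>> send_rows([
  {"claw": 80, "dx": 0, "dy": 0, "dz": -40, "wx": 0, "wy": 0, "wz": 0},
  {"claw": 80, "dx": 0, "dy": 0, "dz": -90, "wx": 0, "wy": 0, "wz": 0},
  {"claw": 80, "dx": 0, "dy": 0, "dz": -140, "wx": 0, "wy": 0, "wz": 0},
  {"claw": 70, "dx": 0, "dy": 0, "dz": -180, "wx": 0, "wy": 0, "wz": 0},
  {"claw": 50, "dx": 0, "dy": 0, "dz": -200, "wx": 0, "wy": 0, "wz": 0},
])

```text
time: 5.7
tcp_pos: [0.4258, 0.1309, 0.2241]
tcp_rot: [3.14, -0.002, 1.648]
wrist_force: [-0.1, 0.4, -0.7]
gripper_width: 0.0571
```

Run:
```python
from h import *
t=snap('top','t2')
cv2.imwrite('pics/v2.png',np.vstack([topcrop(t,.36,.56,-.37,.02,.032,.0005),topcrop(t,.30,.50,-.01,.38,.037,.0005)])[:800])
cv2.imwrite('pics/v2.png',cv2.resize(cv2.imread('pics/v2.png'),(584,600)))
seq([(.45,-.05,.20,1.1),(.45,-.22,.20,.55),(.4645,-.343,.18,.08),(.4645,-.343,.05,.08),(.4645,-.343,.013,.08)])
```

```text
now [0.4264 0.131  0.2258] [ 3.138e+00 -2.000e-03  1.648e+00] w 50.8 t 5.75 F [0.1 0.7 2.6]
(0.45, -0.05, 0.2, 1.1) d [-182.3    9.5   25.4] w [ 0.2 -0.2 31.4]
(0.45, -0.22, 0.2, 0.55) d [-151.5   77.1    0. ] w [-0.  -0.  31.5]
(0.4645, -0.343, 0.18, 0.08) d [-51.9 112.4  20. ] w [ 0.  -0.  26.9]
(0.4645, -0.343, 0.05, 0.08) d [  0.  -0. 130.] w [0. 0. 0.]
(0.4645, -0.343, 0.013, 0.08) d [ 0. -0. 37.] w [0. 0. 0.]
```

View pics/v2.png

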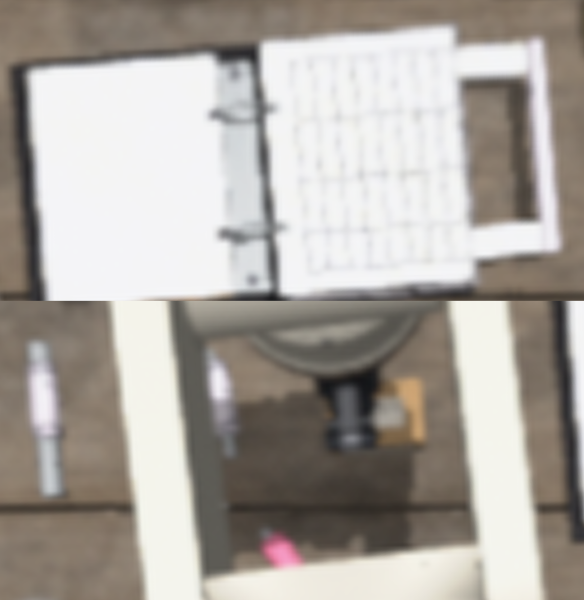

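The box stands upright at crop pixel (405,410). The bar's middle is at crop pixel (543,144), which gives (0.464, -0.3425) and yaw about 0.083. Now I'll move to the bar.

>>> send_rows([
  {"claw": 50, "dx": -40, "dy": 2, "dz": 0, "wx": 0, "wy": 0, "wz": 7},
  {"claw": 50, "dx": -85, "dy": 4, "dz": 5, "wx": 0, "wy": 0, "wz": 15},
  {"claw": 50, "dx": -130, "dy": 7, "dz": 15, "wx": 0, "wy": 0, "wz": 23},
  {"claw": 50, "dx": -170, "dy": 9, "dz": 25, "wx": 0, "wy": 0, "wz": 31},
  {"claw": 50, "dx": -182, "dy": 9, "dz": 25, "wx": 0, "wy": 0, "wz": 31},
])

```text
time: 6.25
tcp_pos: [0.449, -0.0526, 0.1989]
tcp_rot: [3.141, -0.003, 1.099]
wrist_force: [0.4, -0.4, 0.3]
gripper_width: 0.0501
```

>>> send_rows([
  {"claw": 50, "dx": -35, "dy": 18, "dz": 0, "wx": 0, "wy": 0, "wz": 7},
  {"claw": 50, "dx": -75, "dy": 38, "dz": 0, "wx": 0, "wy": 0, "wz": 15},
  {"claw": 50, "dx": -115, "dy": 58, "dz": 0, "wx": 0, "wy": 0, "wz": 23},
  {"claw": 50, "dx": -151, "dy": 77, "dz": 0, "wx": 0, "wy": 0, "wz": 31},
  {"claw": 50, "dx": -151, "dy": 77, "dz": 0, "wx": 0, "wy": 0, "wz": 31},
])

```text
time: 6.75
tcp_pos: [0.4487, -0.2256, 0.1981]
tcp_rot: [-3.141, -0.002, 0.551]
wrist_force: [-0.3, 0.1, -1.1]
gripper_width: 0.0499
```

>>> send_rows([
  {"claw": 50, "dx": -14, "dy": 30, "dz": 5, "wx": 0, "wy": 0, "wz": 7},
  {"claw": 50, "dx": -28, "dy": 60, "dz": 10, "wx": 0, "wy": 0, "wz": 15},
  {"claw": 50, "dx": -42, "dy": 90, "dz": 15, "wx": 0, "wy": 0, "wz": 22},
  {"claw": 50, "dx": -52, "dy": 112, "dz": 20, "wx": 0, "wy": 0, "wz": 27},
  {"claw": 50, "dx": -52, "dy": 112, "dz": 20, "wx": 0, "wy": 0, "wz": 27},
])

```text
time: 7.25
tcp_pos: [0.4632, -0.3495, 0.1767]
tcp_rot: [-3.139, -0.0, 0.078]
wrist_force: [-0.1, 0.5, 0.1]
gripper_width: 0.0501
```

Run:
```python
from h import *
seq([(.464,-.3425,.05,.083),(.464,-.3425,.013,.083)])
```

```text
now [ 0.4632 -0.3495  0.1767] [-3.139 -0.     0.078] w 50.1 t 7.25 F [-0.1  0.5  0.1]
(0.464, -0.3425, 0.05, 0.083) d [  1.3  -6.5 126.7] w [-0.2 -0.  -0.3]
(0.464, -0.3425, 0.013, 0.083) d [ 0. -0. 37.] w [0. 0. 0.]
```

>>> send_rows([
  {"claw": 50, "dx": 1, "dy": -7, "dz": 30, "wx": 0, "wy": 0, "wz": 0},
  {"claw": 50, "dx": 1, "dy": -7, "dz": 65, "wx": 0, "wy": 0, "wz": 0},
  {"claw": 50, "dx": 1, "dy": -7, "dz": 100, "wx": 0, "wy": 0, "wz": 0},
  {"claw": 50, "dx": 1, "dy": -7, "dz": 125, "wx": 0, "wy": 0, "wz": 0},
  {"claw": 50, "dx": 1, "dy": -7, "dz": 127, "wx": 0, "wy": 0, "wz": 0},
])

```text
time: 7.75
tcp_pos: [0.4628, -0.3396, 0.047]
tcp_rot: [-3.135, 0.003, 0.081]
wrist_force: [-0.0, -0.5, 0.7]
gripper_width: 0.0499
```

>>> send_rows([
  {"claw": 50, "dx": 0, "dy": 0, "dz": 10, "wx": 0, "wy": 0, "wz": 0},
  {"claw": 50, "dx": 0, "dy": 0, "dz": 20, "wx": 0, "wy": 0, "wz": 0},
  {"claw": 50, "dx": 0, "dy": 0, "dz": 30, "wx": 0, "wy": 0, "wz": 0},
  {"claw": 50, "dx": 0, "dy": 0, "dz": 37, "wx": 0, "wy": 0, "wz": 0},
  {"claw": 50, "dx": 0, "dy": 0, "dz": 37, "wx": 0, "wy": 0, "wz": 0},
])

```text
time: 8.25
tcp_pos: [0.4624, -0.3391, 0.0091]
tcp_rot: [-3.134, 0.004, 0.081]
wrist_force: [0.1, -0.1, -0.1]
gripper_width: 0.0497
```

>>> send_rows([
  {"claw": 30, "dx": 0, "dy": 0, "dz": 0, "wx": 0, "wy": 0, "wz": 0},
  {"claw": 15, "dx": 0, "dy": 0, "dz": 0, "wx": 0, "wy": 0, "wz": 0},
  {"claw": 5, "dx": 0, "dy": 0, "dz": 0, "wx": 0, "wy": 0, "wz": 0},
  {"claw": 5, "dx": 0, "dy": 0, "dz": 0, "wx": 0, "wy": 0, "wz": 0},
  {"claw": 5, "dx": 0, "dy": 0, "dz": 0, "wx": 0, "wy": 0, "wz": 0},
], newtons=30)

```text
time: 8.75
tcp_pos: [0.463, -0.3428, 0.0107]
tcp_rot: [-3.141, 0.002, 0.081]
wrist_force: [-1.9, -26.1, -1.1]
gripper_width: 0.011
```

Run:
```python
from h import *
s=env.get_state(); print(s['tcp_pos'],s['tcp_rot'],s['gripper_width'],s['wrist_force'])
# arc rows in tool axes (tool y=-binder y, tool z down): shift from angle a0 to a
print([(round(-196*(1-np.cos(a))),round(-196*np.sin(a))) for a in np.radians(np.arange(0,181,9))])
```

```text
[ 0.46300568 -0.34278107  0.01073149] [-3.14109211e+00  1.62722653e-03  8.07131038e-02] 0.010990840487904212 [ -1.91960205 -26.0860264   -1.08589245]
[(0, 0), (-2, -31), (-10, -61), (-21, -89), (-37, -115), (-57, -139), (-81, -159), (-107, -175), (-135, -186), (-165, -194), (-196, -196), (-227, -194), (-257, -186), (-285, -175), (-311, -159), (-335, -139), (-355, -115), (-371, -89), (-382, -61), (-390, -31), (-392, 0)]
```

>>> send_rows([
  {"claw": 5, "dx": 0, "dy": -1, "dz": -20, "wx": 0, "wy": 0, "wz": 0},
  {"claw": 5, "dx": 0, "dy": -4, "dz": -41, "wx": 0, "wy": 0, "wz": 0},
  {"claw": 5, "dx": 0, "dy": -10, "dz": -61, "wx": 0, "wy": 0, "wz": 0},
  {"claw": 5, "dx": 0, "dy": -17, "dz": -80, "wx": 0, "wy": 0, "wz": 0},
  {"claw": 5, "dx": 0, "dy": -26, "dz": -98, "wx": 0, "wy": 0, "wz": 0},
])

```text
time: 9.25
tcp_pos: [0.4607, -0.3168, 0.1097]
tcp_rot: [-3.141, 0.002, 0.08]
wrist_force: [-2.2, 1.5, -3.6]
gripper_width: 0.0106
```

```bash
cat >> h.py <<'E'
RING=np.array([.448,-.1475,.032]); YAW=.082; YD=np.array([-np.sin(YAW),np.cos(YAW),0])
def leafang():
    s=env.get_state(); R=Ro.from_euler('xyz',s['tcp_rot']); g=s['tcp_pos']-R.apply([0,0,.0187])-RING
    y=g@YD; print('y',round(y*1e3,1),'z',round(g[2]*1e3,1),'r',np.hypot(y,g[2]).round(4),'ang',np.degrees(np.arctan2(g[2],-y)).round(1),'F',s['wrist_force'].round(1),'w',s['gripper_width'].round(4),'t',s['time'])
    return y,g[2]
def arc(angs,r=.196):
    """tool-frame dy,dz mm from the measured pose to each leaf angle (deg)"""
    y,z=leafang()
    for a in np.radians(angs): print(np.degrees(a).round(),'dy',round(-(-r*np.cos(a)-y)*1e3,1),'dz',round(-(r*np.sin(a)-z)*1e3,1))
E
python3 -c "
from h import *
arc([36,42,48,54,60,66,72,78,84,90])"
```

```text
Traceback (most recent call last):
  File "h.py", line 45, in arc
    y,z=leafang()
        ~~~~~~~^^
  File "h.py", line 41, in leafang
    y=g@YD; print('y',round(y*1e3,1),'z',round(g[2]*1e3,1),'r',np.hypot(y,g[2]).round(4),'ang',np.degrees(np.arctan2(g[2],-y)).round(1),'F',s['wrist_force'].round(1),'w',s['gripper_width'].round(4),'t',s['time'])
                                                                                                                                                                          ^^^^^^^^^^^^^^^^^^^^^^^^
AttributeError: 'float' object has no attribute 'round'
```

```bash
sed -i "s/s\['gripper_width'\].round(4)/round(s['gripper_width'],4)/" h.py
python3 -c "
from h import *
arc([36,42,48,54,60,66,72,78,84,90])"
```

```text
y -169.8 z 96.4 r 0.1952 ang 29.6 F [-2.2  1.5 -3.6] w 0.0106 t 9.25
36.0 dy -11.2 dz -18.8
42.0 dy -24.1 dz -34.8
48.0 dy -38.6 dz -49.3
54.0 dy -54.6 dz -62.2
60.0 dy -71.8 dz -73.4
66.0 dy -90.1 dz -82.7
72.0 dy -109.2 dz -90.0
78.0 dy -129.0 dz -95.3
84.0 dy -149.3 dz -98.5
90.0 dy -169.8 dz -99.6
```

>>> send_rows([
  {"claw": 5, "dx": 0, "dy": -11, "dz": -17, "wx": 0, "wy": 0, "wz": 0},
  {"claw": 5, "dx": 0, "dy": -24, "dz": -33, "wx": 0, "wy": 0, "wz": 0},
  {"claw": 5, "dx": 0, "dy": -39, "dz": -48, "wx": 0, "wy": 0, "wz": 0},
  {"claw": 5, "dx": 0, "dy": -54, "dz": -61, "wx": 0, "wy": 0, "wz": 0},
  {"claw": 5, "dx": 0, "dy": -72, "dz": -72, "wx": 0, "wy": 0, "wz": 0},
])

```text
time: 9.75
tcp_pos: [0.4548, -0.2452, 0.1836]
tcp_rot: [3.139, 0.002, 0.08]
wrist_force: [-2.5, -3.5, -0.1]
gripper_width: 0.0105
```

```bash
python3 -c "
from h import *
arc([66,72,78,84,90])"
```

```text
y -97.9 z 170.3 r 0.1964 ang 60.1 F [-2.5 -3.5 -0.1] w 0.0105 t 9.75
66.0 dy -18.2 dz -8.8
72.0 dy -37.3 dz -16.1
78.0 dy -57.1 dz -21.5
84.0 dy -77.4 dz -24.7
90.0 dy -97.9 dz -25.7
```

>>> send_rows([
  {"claw": 5, "dx": 0, "dy": -18, "dz": -9, "wx": 0, "wy": 0, "wz": 0},
  {"claw": 5, "dx": 0, "dy": -37, "dz": -16, "wx": 0, "wy": 0, "wz": 0},
  {"claw": 5, "dx": 0, "dy": -57, "dz": -21, "wx": 0, "wy": 0, "wz": 0},
  {"claw": 5, "dx": 0, "dy": -77, "dz": -25, "wx": 0, "wy": 0, "wz": 0},
  {"claw": 5, "dx": 0, "dy": -98, "dz": -26, "wx": 0, "wy": 0, "wz": 0},
])

```text
time: 10.25
tcp_pos: [0.4466, -0.1461, 0.2097]
tcp_rot: [3.139, 0.002, 0.08]
wrist_force: [1.4, -1.3, 0.1]
gripper_width: 0.011
```

>>> send_rows([
  {"claw": 5, "dx": 0, "dy": -20, "dz": 1, "wx": 0, "wy": 0, "wz": 0},
  {"claw": 5, "dx": 0, "dy": -41, "dz": 4, "wx": 0, "wy": 0, "wz": 0},
  {"claw": 5, "dx": 0, "dy": -61, "dz": 10, "wx": 0, "wy": 0, "wz": 0},
  {"claw": 5, "dx": 0, "dy": -80, "dz": 17, "wx": 0, "wy": 0, "wz": 0},
  {"claw": 5, "dx": 0, "dy": -98, "dz": 26, "wx": 0, "wy": 0, "wz": 0},
])

```text
time: 10.75
tcp_pos: [0.4383, -0.047, 0.1834]
tcp_rot: [3.139, 0.002, 0.08]
wrist_force: [3.4, -3.6, -5.9]
gripper_width: 0.0107
```

```bash
python3 -c "
from h import *
arc([126,132,138,144,150,156,162,168,174,180])"
```

```text
y 101.0 z 170.1 r 0.1978 ang 120.7 F [ 3.4 -3.6 -5.9] w 0.0107 t 10.75
126.0 dy -14.2 dz 11.5
132.0 dy -30.1 dz 24.4
138.0 dy -44.6 dz 39.0
144.0 dy -57.5 dz 54.9
150.0 dy -68.7 dz 72.1
156.0 dy -78.0 dz 90.4
162.0 dy -85.4 dz 109.5
168.0 dy -90.7 dz 129.3
174.0 dy -93.9 dz 149.6
180.0 dy -95.0 dz 170.1
```

>>> send_rows([
  {"claw": 5, "dx": 0, "dy": -15, "dz": 11, "wx": 0, "wy": 0, "wz": 0},
  {"claw": 5, "dx": 0, "dy": -31, "dz": 24, "wx": 0, "wy": 0, "wz": 0},
  {"claw": 5, "dx": 0, "dy": -46, "dz": 39, "wx": 0, "wy": 0, "wz": 0},
  {"claw": 5, "dx": 0, "dy": -58, "dz": 55, "wx": 0, "wy": 0, "wz": 0},
  {"claw": 5, "dx": 0, "dy": -70, "dz": 72, "wx": 0, "wy": 0, "wz": 0},
])

```text
time: 11.25
tcp_pos: [0.4322, 0.0236, 0.1109]
tcp_rot: [3.138, 0.001, 0.081]
wrist_force: [5.2, -14.3, -7.4]
gripper_width: 0.0109
```

```bash
python3 -c "
from h import *
arc([156,162,168,174,180])"
```

```text
y 171.9 z 97.6 r 0.1977 ang 150.4 F [  5.2 -14.3  -7.4] w 0.0109 t 11.25
156.0 dy -7.2 dz 17.9
162.0 dy -14.5 dz 37.0
168.0 dy -19.8 dz 56.8
174.0 dy -23.0 dz 77.1
180.0 dy -24.1 dz 97.6
```

>>> send_rows([
  {"claw": 5, "dx": 0, "dy": -7, "dz": 18, "wx": 0, "wy": 0, "wz": 0},
  {"claw": 5, "dx": 0, "dy": -14, "dz": 37, "wx": 0, "wy": 0, "wz": 0},
  {"claw": 5, "dx": 0, "dy": -19, "dz": 57, "wx": 0, "wy": 0, "wz": 0},
  {"claw": 5, "dx": 0, "dy": -23, "dz": 77, "wx": 0, "wy": 0, "wz": 0},
  {"claw": 5, "dx": 0, "dy": -24, "dz": 97, "wx": 0, "wy": 0, "wz": 0},
])

```text
time: 11.75
tcp_pos: [0.4304, 0.0476, 0.0137]
tcp_rot: [3.137, -0.0, 0.082]
wrist_force: [-5.5, -13.5, 68.6]
gripper_width: 0.0108
```

>>> send_rows([
  {"claw": 30, "dx": 0, "dy": 0, "dz": 0, "wx": 0, "wy": 0, "wz": 0},
  {"claw": 40, "dx": 0, "dy": 0, "dz": 0, "wx": 0, "wy": 0, "wz": 0},
  {"claw": 40, "dx": 0, "dy": 0, "dz": 0, "wx": 0, "wy": 0, "wz": 0},
  {"claw": 40, "dx": 0, "dy": 0, "dz": -20, "wx": 0, "wy": 0, "wz": 0},
  {"claw": 40, "dx": 0, "dy": 0, "dz": -60, "wx": 0, "wy": 0, "wz": 0},
])

```text
time: 12.25
tcp_pos: [0.4289, 0.0481, 0.0731]
tcp_rot: [3.138, 0.004, 0.082]
wrist_force: [1.0, -0.5, 1.1]
gripper_width: 0.0397
```

```bash
python3 -c "
from h import *
leafang()
# raise and go near base retracted, out of top view of insert and gauges
seq([(.40,.05,.25,.3),(.28,.06,.30,.9)])"
```

```text
y 196.6 z 59.8 r 0.2055 ang 163.1 F [ 1.  -0.5  1.1] w 0.0397 t 12.25
now [0.4289 0.0481 0.0731] [3.138 0.004 0.082] w 39.7 t 12.25 F [ 1.  -0.5  1.1]
(0.4, 0.05, 0.25, 0.3) d [ -29.3   -3.6 -176.9] w [  0.2   0.2 -12.5]
(0.28, 0.06, 0.3, 0.9) d [-111.7  -45.   -50. ] w [  0.    0.  -34.4]
```

>>> send_rows([
  {"claw": 40, "dx": -5, "dy": -1, "dz": -45, "wx": 0, "wy": 0, "wz": -2},
  {"claw": 40, "dx": -15, "dy": -2, "dz": -90, "wx": 0, "wy": 0, "wz": -4},
  {"claw": 40, "dx": -55, "dy": -20, "dz": -125, "wx": 0, "wy": 0, "wz": -6},
  {"claw": 45, "dx": -95, "dy": -40, "dz": -150, "wx": 0, "wy": 0, "wz": -8},
  {"claw": 50, "dx": -125, "dy": -55, "dz": -170, "wx": 0, "wy": 0, "wz": -8},
])

```text
time: 12.75
tcp_pos: [0.2985, 0.0938, 0.245]
tcp_rot: [3.138, 0.002, 0.222]
wrist_force: [1.3, 0.2, 0.6]
gripper_width: 0.0502
```

Run:
```python
from h import *
t=snap('top','t3'); 
a=topcrop(t,.34,.56,-.34,-.10,.021,.0004); b=topcrop(t,.34,.56,.18,.46,.009,.0008)
print(a.shape,b.shape); cv2.imwrite('pics/a3.png',a)
o=np.zeros((600,800,3),np.uint8); a=a[:550,:600]; o[:a.shape[0],:a.shape[1]]=a; 
b2=cv2.resize(b,(200,int(b.shape[0]*200/b.shape[1]))); o[:b2.shape[0],600:]=b2
w=cv2.resize(t[130:260,80:400],(200,81)); o[300:381,600:]=w
cv2.imwrite('pics/v3.png',o)
g=topcrop(t,.35,.55,.18,.46,.009,.0005)
hsv=cv2.cvtColor(g,cv2.COLOR_BGR2HSV); m=((hsv[...,2]>170)&(hsv[...,1]<50)).astype(np.uint8)
for c in cv2.findContours(m,0,1)[0]:
    if cv2.contourArea(c)>400:
        r=cv2.minAreaRect(c); vx=cv2.fitLine(c,2,0,.01,.01).ravel(); print('x,y',.55-r[0][1]*.0005,.46-r[0][0]*.0005,np.array(r[1])*.5,'dir',-vx[1],-vx[0])
```

```text
(550, 600, 3) (275, 350, 3)
x,y 0.404796142578125 0.41886922454833986 [19.03933144 80.00240326] dir 0.9951689 -0.09817717
x,y 0.3995000000000001 0.2005 [99. 40.] dir 0.9995328 -0.030563438
x,y 0.4014319763183594 0.2446325836181641 [104.70081329  42.27581787] dir -0.99999446 -0.0033329227
x,y 0.4624999923706055 0.2427499694824219 [13.08147526 10.25304794] dir -0.60214114 -0.7983897
x,y 0.4262850189208985 0.35753221130371093 [102.84113312  18.64855766] dir -0.9958095 -0.09145215
x,y 0.5346466541290283 0.26963969421386724 [43.8111763  24.74763107] dir -0.24256864 -0.97013426
x,y 0.5357500000000001 0.3435 [28.5 54. ] dir -0.03171062 -0.9994971
```

View pics/v3.png

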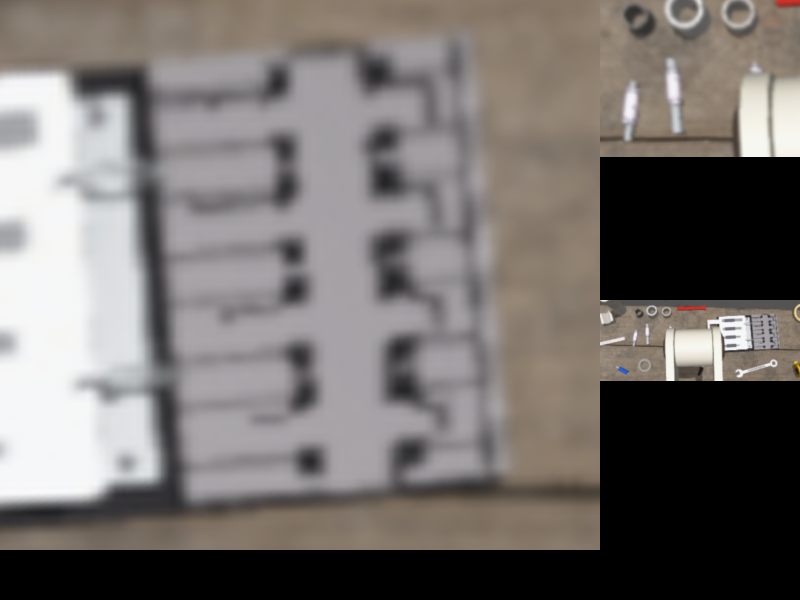

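The leaf is over and the insert is exposed. Its black ribs mark four bays, centred in the crop at about (330,115), (338,220), (347,324) and (356,428). The 74 is hidden under the forearm, while the 84 and 104 are visible. I'll refine the bay centres from the rib blobs.

Run:
```python
from h import *
t=cv2.imread('pics/t3.png'); px=.0004
a=topcrop(t,.34,.56,-.34,-.10,.023,px); g=cv2.cvtColor(a,cv2.COLOR_BGR2GRAY); g=np.minimum(g,255)
m=(g<85).astype(np.uint8)
xs=np.array([np.cos(YAW),np.sin(YAW)])
n,l,st,ce=cv2.connectedComponentsWithStats(m)
# local weighted centroid around each rib seen in the picture
ribs=[(277,80),(372,75),(285,150),(385,140),(287,188),(385,182),(293,252),(388,245),(295,290),(393,280),(300,355),(400,350),(303,392),(402,385),(311,460),(408,452)]
pts=[]
for u,v in ribs:
    for _ in range(8):
        yy,xx=np.mgrid[int(v)-14:int(v)+15,int(u)-14:int(u)+15]; w=np.clip(110-g[yy,xx].astype(float),0,None)
        u,v=(w*xx).sum()/w.sum(),(w*yy).sum()/w.sum()
    d=np.array([.56-px*v,-.10-px*u])-RING[:2]; pts.append((round(d@xs*1e3,1),round(d@YD[:2]*1e3,1)))
for i in range(0,16,4): print(pts[i:i+4],np.mean(pts[i:i+4],0) )
P_=np.array(pts); print(P_.mean(0))
gg=topcrop(t,.36,.50,.33,.44,.009,.0004); cv2.imwrite('pics/g3.png',gg)
hsv=cv2.cvtColor(gg,cv2.COLOR_BGR2HSV)
for th in(190,205,220):
  m=((hsv[...,2]>th)).astype(np.uint8)
  for c in cv2.findContours(m,0,1)[0]:
    if cv2.contourArea(c)>900:
        r=cv2.minAreaRect(c); print(th,'handle',.50-r[0][1]*.0004,.44-r[0][0]*.0004,np.array(r[1])*.4)
o=np.zeros((560,800,3),np.uint8); z=cv2.resize(gg,(440,560)); o[:,:440]=z; o[:270,440:]=cv2.resize(t,(360,270)); cv2.imwrite('pics/v4.png',o)
```

```text
[(np.float64(72.9), np.float64(-68.8)), (np.float64(73.8), np.float64(-108.3)), (np.float64(46.6), np.float64(-69.6)), (np.float64(46.7), np.float64(-109.3))] [ 60. -89.]
[(np.float64(30.9), np.float64(-68.7)), (np.float64(30.7), np.float64(-109.2)), (np.float64(5.4), np.float64(-69.3)), (np.float64(4.2), np.float64(-108.1))] [ 17.8   -88.825]
[(np.float64(-10.1), np.float64(-69.1)), (np.float64(-9.5), np.float64(-108.7)), (np.float64(-36.8), np.float64(-69.1)), (np.float64(-37.5), np.float64(-109.3))] [-23.475 -89.05 ]
[(np.float64(-52.1), np.float64(-69.5)), (np.float64(-52.1), np.float64(-109.1)), (np.float64(-78.6), np.float64(-69.6)), (np.float64(-78.7), np.float64(-109.3))] [-65.375 -89.375]
[ -2.7625 -89.0625]
190 handle 0.39380491943359375 0.35391138916015624 [35.01268005  7.21110306]
190 handle 0.41436307373046877 0.4177046142578125 [16.47181244 51.69767456]
190 handle 0.445227587890625 0.3585310363769531 [61.89301147 16.32472229]
205 handle 0.4129876953125 0.4179015380859375 [14.43764343 46.43860474]
205 handle 0.4389797668457031 0.35812373046875 [46.9833313  14.24720154]
220 handle 0.41276922607421873 0.41795384521484374 [12.70115585 38.74844971]
220 handle 0.4375945495605469 0.3580871643066406 [41.8683075  12.40080338]
```

View pics/v4.png

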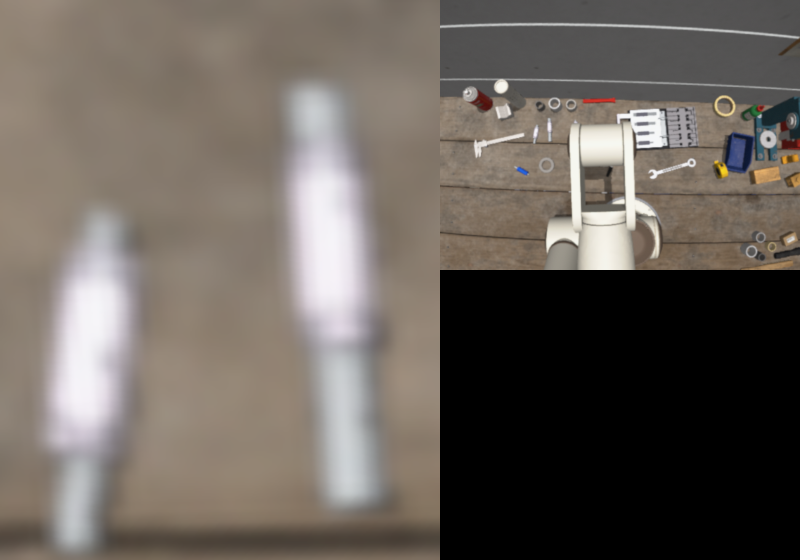

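Bay centres fit a 42 mm pitch with residuals under 0.7 mm, centred at x' = -2.8 and y' = -89 mm in my ring frame. Next I'll pick the 84, with its handle at (0.4125, 0.4175) and tool yaw -0.098.

```bash
cat >> h.py <<'E'
CUT={k:RING[:2]+x*np.array([np.cos(YAW),np.sin(YAW)])-.089*YD[:2] for k,x in((74,-.0658),(84,-.0238),(94,.0182),(104,.0602))}
PY=YAW-np.pi/2
E
python3 -c "
from h import *
print(CUT)
seq([(.36,.26,.22,.06),(.4125,.4175,.15,-.098),(.4125,.4175,.03,-.098),(.4125,.4175,.004,-.098)])"
```

```text
{74: array([ 0.38971092, -0.2415905 ]), 84: array([ 0.43156979, -0.23815036]), 94: array([ 0.47342867, -0.23471022]), 104: array([ 0.51528755, -0.23127008])}
now [0.2956 0.0953 0.2489] [ 3.139e+00 -2.000e-03  2.220e-01] w 49.9 t 12.8 F [ 3.2 -0.1 11.2]
(0.36, 0.26, 0.22, 0.06) d [  99.  -146.5   28.6] w [ 0.2 -0.1  9.3]
(0.4125, 0.4175, 0.15, -0.098) d [  61.8 -154.1   70. ] w [ 0.  -0.   9.1]
(0.4125, 0.4175, 0.03, -0.098) d [  0.  -0. 120.] w [0. 0. 0.]
(0.4125, 0.4175, 0.004, -0.098) d [ 0. -0. 26.] w [0. 0. 0.]
```

>>> send_rows([
  {"claw": 40, "dx": 25, "dy": -36, "dz": 5, "wx": 0, "wy": 0, "wz": 2},
  {"claw": 40, "dx": 50, "dy": -73, "dz": 12, "wx": 0, "wy": 0, "wz": 5},
  {"claw": 40, "dx": 75, "dy": -110, "dz": 20, "wx": 0, "wy": 0, "wz": 7},
  {"claw": 40, "dx": 99, "dy": -146, "dz": 28, "wx": 0, "wy": 0, "wz": 9},
  {"claw": 40, "dx": 99, "dy": -146, "dz": 28, "wx": 0, "wy": 0, "wz": 9},
])

```text
time: 13.3
tcp_pos: [0.3603, 0.2628, 0.2193]
tcp_rot: [3.139, -0.0, 0.067]
wrist_force: [-1.0, -0.9, -0.0]
gripper_width: 0.0399
```

>>> send_rows([
  {"claw": 40, "dx": 16, "dy": -38, "dz": 15, "wx": 0, "wy": 0, "wz": 2},
  {"claw": 40, "dx": 32, "dy": -77, "dz": 35, "wx": 0, "wy": 0, "wz": 5},
  {"claw": 40, "dx": 48, "dy": -116, "dz": 55, "wx": 0, "wy": 0, "wz": 7},
  {"claw": 40, "dx": 62, "dy": -154, "dz": 70, "wx": 0, "wy": 0, "wz": 9},
  {"claw": 40, "dx": 62, "dy": -154, "dz": 70, "wx": 0, "wy": 0, "wz": 9},
])

```text
time: 13.8
tcp_pos: [0.4118, 0.4227, 0.1462]
tcp_rot: [3.137, 0.002, -0.09]
wrist_force: [0.1, -0.2, -0.5]
gripper_width: 0.0398
```

```bash
python3 -c "
from h import *
t=snap('top','t4')
g=topcrop(t,.36,.50,.19,.46,.009,.0004); cv2.imwrite('pics/v5.png',g)
seq([(.4125,.4175,.03,-.098),(.4125,.4175,.004,-.098)])"
```

```text
now [0.4116 0.4212 0.1476] [ 3.137e+00  1.000e-03 -8.900e-02] w 40.3 t 13.85 F [-1.  -0.2  0.6]
(0.4125, 0.4175, 0.03, -0.098) d [  1.4   3.1 117.6] w [0.2 0.1 0.5]
(0.4125, 0.4175, 0.004, -0.098) d [ 0. -0. 26.] w [0. 0. 0.]
```

View pics/v5.png

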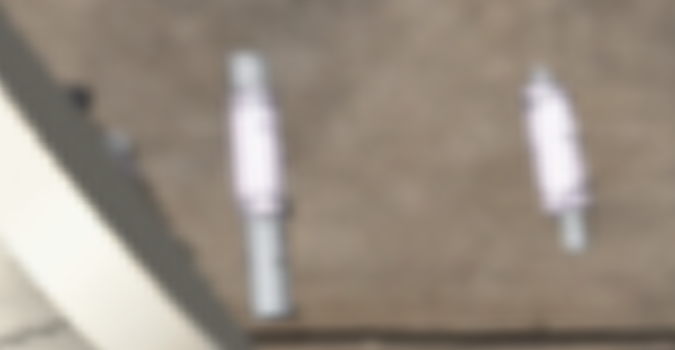

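In the crop, the 104's handle is centred at about (258,151), giving x = 0.4387, y = 0.357. The 74's is at about (557,148), giving (0.440, 0.2372) and yaw 0.175. The 84 is under the hand, so I'll grasp it now.

>>> send_rows([
  {"claw": 40, "dx": 1, "dy": 3, "dz": 35, "wx": 0, "wy": 0, "wz": 0.5},
  {"claw": 40, "dx": 1, "dy": 3, "dz": 70, "wx": 0, "wy": 0, "wz": 0.5},
  {"claw": 40, "dx": 1, "dy": 3, "dz": 105, "wx": 0, "wy": 0, "wz": 0.5},
  {"claw": 40, "dx": 1, "dy": 3, "dz": 118, "wx": 0, "wy": 0, "wz": 0.5},
  {"claw": 40, "dx": 1, "dy": 3, "dz": 118, "wx": 0, "wy": 0, "wz": 0.5},
])

```text
time: 14.35
tcp_pos: [0.4118, 0.4166, 0.0295]
tcp_rot: [3.136, 0.002, -0.098]
wrist_force: [0.6, 0.3, 0.3]
gripper_width: 0.0399
```

```bash
python3 -c "
from h import *
seq([(.4125,.4175,.004,-.098)])"
```

```text
now [0.4118 0.4166 0.0295] [ 3.136e+00  2.000e-03 -9.800e-02] w 39.9 t 14.35 F [0.6 0.3 0.3]
(0.4125, 0.4175, 0.004, -0.098) d [ 0.7 -1.1 25.5] w [ 0.3  0.1 -0. ]
```

>>> send_rows([
  {"claw": 40, "dx": 1, "dy": -1, "dz": 10, "wx": 0.3, "wy": 0, "wz": 0},
  {"claw": 40, "dx": 1, "dy": -1, "dz": 20, "wx": 0.3, "wy": 0, "wz": 0},
  {"claw": 40, "dx": 1, "dy": -1, "dz": 24, "wx": 0.3, "wy": 0, "wz": 0},
  {"claw": 40, "dx": 1, "dy": -1, "dz": 24, "wx": 0.3, "wy": 0, "wz": 0},
  {"claw": 40, "dx": 1, "dy": -1, "dz": 24, "wx": 0.3, "wy": 0, "wz": 0},
])

```text
time: 14.85
tcp_pos: [0.4129, 0.4175, 0.0058]
tcp_rot: [-3.141, 0.002, -0.098]
wrist_force: [-0.4, 0.4, 0.1]
gripper_width: 0.0401
```

>>> send_rows([
  {"claw": 25, "dx": 0, "dy": 0, "dz": 0, "wx": 0, "wy": 0, "wz": 0},
  {"claw": 12, "dx": 0, "dy": 0, "dz": 0, "wx": 0, "wy": 0, "wz": 0},
  {"claw": 12, "dx": 0, "dy": 0, "dz": 0, "wx": 0, "wy": 0, "wz": 0},
  {"claw": 12, "dx": 0, "dy": 0, "dz": 0, "wx": 0, "wy": 0, "wz": 0},
  {"claw": 12, "dx": 0, "dy": 0, "dz": 0, "wx": 0, "wy": 0, "wz": 0},
], newtons=60)

```text
time: 15.35
tcp_pos: [0.4131, 0.4178, 0.0065]
tcp_rot: [-3.141, 0.002, -0.098]
wrist_force: [-1.3, -0.5, 5.6]
gripper_width: 0.0159
```

>>> send_rows([
  {"claw": 12, "dx": 0, "dy": 0, "dz": -20, "wx": 0, "wy": 0, "wz": 0},
  {"claw": 12, "dx": 0, "dy": 0, "dz": -60, "wx": 0, "wy": 0, "wz": 0},
  {"claw": 12, "dx": 0, "dy": 0, "dz": -110, "wx": 0, "wy": 0, "wz": 0},
  {"claw": 12, "dx": 0, "dy": 0, "dz": -150, "wx": 0, "wy": 0, "wz": 0},
  {"claw": 12, "dx": 0, "dy": 0, "dz": -150, "wx": 0, "wy": 0, "wz": 0},
])

```text
time: 15.85
tcp_pos: [0.415, 0.419, 0.1626]
tcp_rot: [-3.135, -0.005, -0.098]
wrist_force: [0.2, 0.9, -1.7]
gripper_width: 0.016
```

```bash
python3 -c "
from h import *
c=CUT[84]
seq([(.42,.22,.15,-.65),(.44,.0,.15,-1.2),(c[0],c[1]+.03,.13,PY),(c[0],c[1],.12,PY)])"
```

```text
now [0.415  0.419  0.1626] [-3.135 -0.005 -0.098] w 16.0 t 15.85 F [ 0.2  0.9 -1.7]
(0.42, 0.22, 0.15, -0.65) d [ 24.3 197.6  11.4] w [-0.5 -0.2 31.6]
(0.44, 0.0, 0.15, -1.2) d [149.1 163.    0. ] w [ 0.  -0.  31.5]
(np.float64(0.4315697948985204), np.float64(-0.20815036326636155), 0.13, -1.4887963267948965) d [190.9  83.3  20. ] w [-0.  -0.  16.5]
(np.float64(0.4315697948985204), np.float64(-0.23815036326636155), 0.12, -1.4887963267948965) d [29.9  2.5 10. ] w [0. 0. 0.]
```

>>> send_rows([
  {"claw": 12, "dx": 5, "dy": 40, "dz": 2, "wx": 0, "wy": 0, "wz": 6},
  {"claw": 12, "dx": 10, "dy": 80, "dz": 4, "wx": 0, "wy": 0, "wz": 12},
  {"claw": 12, "dx": 15, "dy": 120, "dz": 7, "wx": 0, "wy": 0, "wz": 19},
  {"claw": 12, "dx": 20, "dy": 160, "dz": 9, "wx": 0, "wy": 0, "wz": 26},
  {"claw": 12, "dx": 24, "dy": 198, "dz": 11, "wx": 0, "wy": 0, "wz": 32},
])

```text
time: 16.35
tcp_pos: [0.4192, 0.2181, 0.1498]
tcp_rot: [-3.133, -0.0, -0.661]
wrist_force: [1.1, 0.3, -0.8]
gripper_width: 0.0156
```

>>> send_rows([
  {"claw": 12, "dx": 30, "dy": 32, "dz": 0, "wx": 0, "wy": 0, "wz": 6},
  {"claw": 12, "dx": 60, "dy": 65, "dz": 0, "wx": 0, "wy": 0, "wz": 12},
  {"claw": 12, "dx": 90, "dy": 98, "dz": 0, "wx": 0, "wy": 0, "wz": 19},
  {"claw": 12, "dx": 120, "dy": 131, "dz": 0, "wx": 0, "wy": 0, "wz": 26},
  {"claw": 12, "dx": 149, "dy": 163, "dz": 0, "wx": 0, "wy": 0, "wz": 32},
])

```text
time: 16.85
tcp_pos: [0.4363, -0.0038, 0.1483]
tcp_rot: [-3.134, 0.004, -1.224]
wrist_force: [1.5, 0.4, -0.4]
gripper_width: 0.0158
```

```bash
python3 -c "
from h import *
c=CUT[84]
seq([(c[0],c[1]+.005,.10,PY),(c[0],c[1],.045,PY)])"
```

```text
now [ 0.4363 -0.0038  0.1483] [-3.134  0.004 -1.224] w 15.8 t 16.85 F [ 1.5  0.4 -0.4]
(np.float64(0.4315697948985204), np.float64(-0.23315036326636154), 0.1, -1.4887963267948965) d [214.3  82.6  46.8] w [-0.4  0.3 15.1]
(np.float64(0.4315697948985204), np.float64(-0.23815036326636155), 0.045, -1.4887963267948965) d [ 5.   0.4 55. ] w [0. 0. 0.]
```

>>> send_rows([
  {"claw": 12, "dx": 43, "dy": 17, "dz": 2, "wx": -0.1, "wy": 0.1, "wz": 3},
  {"claw": 12, "dx": 86, "dy": 33, "dz": 5, "wx": -0.2, "wy": 0.1, "wz": 6},
  {"claw": 12, "dx": 129, "dy": 50, "dz": 15, "wx": -0.3, "wy": 0.2, "wz": 9},
  {"claw": 12, "dx": 172, "dy": 66, "dz": 30, "wx": -0.4, "wy": 0.3, "wz": 12},
  {"claw": 12, "dx": 214, "dy": 83, "dz": 45, "wx": -0.4, "wy": 0.3, "wz": 15},
])

```text
time: 17.35
tcp_pos: [0.4307, -0.2349, 0.1011]
tcp_rot: [3.142, -0.001, -1.489]
wrist_force: [1.0, -0.0, -0.7]
gripper_width: 0.0157
```

```bash
python3 -c "
from h import *
c=CUT[84]
seq([(c[0],c[1],.045,PY)])"
```

```text
now [ 0.4307 -0.2349  0.1011] [ 3.142e+00 -1.000e-03 -1.489e+00] w 15.7 t 17.35 F [ 1.  -0.  -0.7]
(np.float64(0.4315697948985204), np.float64(-0.23815036326636155), 0.045, -1.4887963267948965) d [ 3.3 -0.6 56.1] w [ 0. -0.  0.]
```

>>> send_rows([
  {"claw": 12, "dx": 3, "dy": -0.6, "dz": 20, "wx": 0, "wy": 0, "wz": 0},
  {"claw": 12, "dx": 3.3, "dy": -0.6, "dz": 40, "wx": 0, "wy": 0, "wz": 0},
  {"claw": 12, "dx": 3.3, "dy": -0.6, "dz": 56, "wx": 0, "wy": 0, "wz": 0},
  {"claw": 12, "dx": 3.3, "dy": -0.6, "dz": 56, "wx": 0, "wy": 0, "wz": 0},
  {"claw": 12, "dx": 3.3, "dy": -0.6, "dz": 56, "wx": 0, "wy": 0, "wz": 0},
])

```text
time: 17.85
tcp_pos: [0.4315, -0.2381, 0.0452]
tcp_rot: [3.141, -0.0, -1.489]
wrist_force: [-0.0, -0.3, -1.3]
gripper_width: 0.0159
```

```bash
python3 -c "
from h import *
c=CUT[84]
seq([(c[0],c[1],.024,PY),(c[0],c[1],.0145,PY)])"
```

```text
now [ 0.4315 -0.2381  0.0452] [ 3.141 -0.    -1.489] w 15.9 t 17.85 F [-0.  -0.3 -1.3]
(np.float64(0.4315697948985204), np.float64(-0.23815036326636155), 0.024, -1.4887963267948965) d [ 0.1 -0.1 21.2] w [ 0. -0.  0.]
(np.float64(0.4315697948985204), np.float64(-0.23815036326636155), 0.0145, -1.4887963267948965) d [-0.  -0.   9.5] w [0. 0. 0.]
```

>>> send_rows([
  {"claw": 12, "dx": 0, "dy": 0, "dz": 6, "wx": 0, "wy": 0, "wz": 0},
  {"claw": 12, "dx": 0, "dy": 0, "dz": 12, "wx": 0, "wy": 0, "wz": 0},
  {"claw": 12, "dx": 0, "dy": 0, "dz": 17, "wx": 0, "wy": 0, "wz": 0},
  {"claw": 12, "dx": 0, "dy": 0, "dz": 20, "wx": 0, "wy": 0, "wz": 0},
  {"claw": 12, "dx": 0, "dy": 0, "dz": 22, "wx": 0, "wy": 0, "wz": 0},
])

```text
time: 18.35
tcp_pos: [0.4321, -0.2383, 0.0235]
tcp_rot: [-3.141, -0.001, -1.489]
wrist_force: [3.2, 2.2, 10.0]
gripper_width: 0.0159
```

>>> send_rows([
  {"claw": 12, "dx": 0, "dy": 0, "dz": 2, "wx": 0, "wy": 0, "wz": 0},
  {"claw": 12, "dx": 0, "dy": 0, "dz": 4, "wx": 0, "wy": 0, "wz": 0},
  {"claw": 12, "dx": 0, "dy": 0, "dz": 6, "wx": 0, "wy": 0, "wz": 0},
  {"claw": 12, "dx": 0, "dy": 0, "dz": 8, "wx": 0, "wy": 0, "wz": 0},
  {"claw": 12, "dx": 0, "dy": 0, "dz": 9, "wx": 0, "wy": 0, "wz": 0},
])

```text
time: 18.85
tcp_pos: [0.4334, -0.2399, 0.0165]
tcp_rot: [-3.138, -0.005, -1.489]
wrist_force: [-7.2, -3.0, 39.0]
gripper_width: 0.0158
```

>>> send_rows([
  {"claw": 12, "dx": 0, "dy": 0, "dz": 1, "wx": 0, "wy": 0, "wz": 0},
  {"claw": 12, "dx": 0, "dy": 0, "dz": 1, "wx": 0, "wy": 0, "wz": 0},
  {"claw": 20, "dx": 0, "dy": 0, "dz": 0, "wx": 0, "wy": 0, "wz": 0},
  {"claw": 26, "dx": 0, "dy": 0, "dz": 0, "wx": 0, "wy": 0, "wz": 0},
  {"claw": 26, "dx": 0, "dy": 0, "dz": 0, "wx": 0, "wy": 0, "wz": 0},
])

```text
time: 19.35
tcp_pos: [0.4334, -0.2399, 0.0165]
tcp_rot: [-3.138, -0.005, -1.488]
wrist_force: [-0.1, -0.4, 0.6]
gripper_width: 0.0261
```

>>> send_rows([
  {"claw": 26, "dx": 0, "dy": 0, "dz": -10, "wx": 0, "wy": 0, "wz": 0},
  {"claw": 26, "dx": 0, "dy": 0, "dz": -25, "wx": 0, "wy": 0, "wz": 0},
  {"claw": 15, "dx": 0, "dy": 0, "dz": -30, "wx": 0, "wy": 0, "wz": 0},
  {"claw": 5, "dx": 0, "dy": 0, "dz": -30, "wx": 0, "wy": 0, "wz": 0},
  {"claw": 0, "dx": 0, "dy": 0, "dz": -30, "wx": 0, "wy": 0, "wz": 0},
])

```text
time: 19.85
tcp_pos: [0.4332, -0.2397, 0.0463]
tcp_rot: [-3.138, -0.005, -1.489]
wrist_force: [0.4, 0.7, -0.1]
gripper_width: -0.0002
```

```bash
python3 -c "
from h import *
c=CUT[84]
seq([(c[0],c[1],.03,PY),(c[0],c[1],.025,PY)])"
```

```text
now [ 0.4332 -0.2397  0.0463] [-3.138 -0.005 -1.489] w -0.2 t 19.85 F [ 0.4  0.7 -0.1]
(np.float64(0.4315697948985204), np.float64(-0.23815036326636155), 0.03, -1.4887963267948965) d [-1.8  1.6 16.3] w [-0.2 -0.3  0. ]
(np.float64(0.4315697948985204), np.float64(-0.23815036326636155), 0.025, -1.4887963267948965) d [-0. -0.  5.] w [0. 0. 0.]
```

>>> send_rows([
  {"claw": 0, "dx": -1.5, "dy": 1, "dz": 8, "wx": -0.2, "wy": -0.3, "wz": 0},
  {"claw": 0, "dx": -1.5, "dy": 1, "dz": 14, "wx": -0.2, "wy": -0.3, "wz": 0},
  {"claw": 0, "dx": -1.5, "dy": 1, "dz": 17, "wx": -0.2, "wy": -0.3, "wz": 0},
  {"claw": 0, "dx": -1.5, "dy": 1, "dz": 19, "wx": -0.2, "wy": -0.3, "wz": 0},
  {"claw": 0, "dx": -1.5, "dy": 1, "dz": 20, "wx": -0.2, "wy": -0.3, "wz": 0},
])

```text
time: 20.35
tcp_pos: [0.4323, -0.2385, 0.026]
tcp_rot: [-3.141, 0.0, -1.488]
wrist_force: [-0.8, -1.1, 10.3]
gripper_width: -0.0002
```

>>> send_rows([
  {"claw": 0, "dx": 0, "dy": 0, "dz": 1, "wx": 0, "wy": 0, "wz": 0},
  {"claw": 0, "dx": 0, "dy": 0, "dz": 2, "wx": 0, "wy": 0, "wz": 0},
  {"claw": 0, "dx": 0, "dy": 0, "dz": 2, "wx": 0, "wy": 0, "wz": 0},
  {"claw": 0, "dx": 0, "dy": 0, "dz": 3, "wx": 0, "wy": 0, "wz": 0},
  {"claw": 0, "dx": 0, "dy": 0, "dz": 3, "wx": 0, "wy": 0, "wz": 0},
])

```text
time: 20.85
tcp_pos: [0.4332, -0.2386, 0.0256]
tcp_rot: [-3.139, -0.001, -1.488]
wrist_force: [-13.9, 15.3, 61.4]
gripper_width: -0.0
```

Contact came at z = 0.026 with the force climbing, so the 84 is home. Next is the 74.

```bash
python3 -c "
from h import *
seq([(.43,-.20,.15,-1.2),(.43,-.03,.17,-.65),(.44,.14,.17,-.1),(.44,.2372,.12,.175)])"
```

```text
now [ 0.4332 -0.2386  0.0256] [-3.139e+00 -1.000e-03 -1.488e+00] w -0.0 t 20.85 F [-13.9  15.3  61.4]
(0.43, -0.2, 0.15, -1.2) d [ -38.6   -0.3 -124.4] w [ -0.1  -0.1 -16.5]
(0.43, -0.03, 0.17, -0.65) d [-158.4  -61.6  -20. ] w [ -0.    0.  -31.5]
(0.44, 0.14, 0.17, -0.1) d [ -94.9 -141.4   -0. ] w [  0.    0.  -31.5]
(0.44, 0.2372, 0.12, 0.175) d [ -9.7 -96.7  50. ] w [  0.    0.  -15.8]
```

>>> send_rows([
  {"claw": 0, "dx": 0, "dy": 0, "dz": -25, "wx": 0, "wy": 0, "wz": 0},
  {"claw": 10, "dx": -5, "dy": 0, "dz": -60, "wx": 0, "wy": 0, "wz": -2},
  {"claw": 20, "dx": -15, "dy": 0, "dz": -95, "wx": 0, "wy": 0, "wz": -9},
  {"claw": 30, "dx": -39, "dy": 0, "dz": -124, "wx": 0, "wy": 0, "wz": -16},
  {"claw": 40, "dx": -39, "dy": 0, "dz": -124, "wx": 0, "wy": 0, "wz": -16},
])

```text
time: 21.35
tcp_pos: [0.4306, -0.1987, 0.1525]
tcp_rot: [-3.137, -0.004, -1.203]
wrist_force: [0.7, -0.4, -0.8]
gripper_width: 0.0396
```

>>> send_rows([
  {"claw": 40, "dx": -32, "dy": -12, "dz": -5, "wx": 0, "wy": 0, "wz": -7},
  {"claw": 40, "dx": -70, "dy": -27, "dz": -10, "wx": 0, "wy": 0, "wz": -14},
  {"claw": 40, "dx": -110, "dy": -43, "dz": -20, "wx": 0, "wy": 0, "wz": -21},
  {"claw": 40, "dx": -150, "dy": -58, "dz": -20, "wx": 0, "wy": 0, "wz": -28},
  {"claw": 40, "dx": -158, "dy": -62, "dz": -20, "wx": 0, "wy": 0, "wz": -32},
])

```text
time: 21.85
tcp_pos: [0.4311, -0.0258, 0.1712]
tcp_rot: [-3.14, -0.005, -0.638]
wrist_force: [0.0, -0.7, -0.0]
gripper_width: 0.0397
```

>>> send_rows([
  {"claw": 40, "dx": -22, "dy": -32, "dz": 0, "wx": 0, "wy": 0, "wz": -7},
  {"claw": 40, "dx": -46, "dy": -68, "dz": 0, "wx": 0, "wy": 0, "wz": -14},
  {"claw": 40, "dx": -70, "dy": -104, "dz": 0, "wx": 0, "wy": 0, "wz": -21},
  {"claw": 40, "dx": -95, "dy": -141, "dz": 0, "wx": 0, "wy": 0, "wz": -28},
  {"claw": 40, "dx": -95, "dy": -141, "dz": 0, "wx": 0, "wy": 0, "wz": -31},
])

```text
time: 22.35
tcp_pos: [0.4382, 0.1481, 0.1696]
tcp_rot: [3.141, -0.004, -0.089]
wrist_force: [-0.5, -0.2, 0.3]
gripper_width: 0.0395
```

Run:
```python
from h import *
t=snap('top','t5')
o=np.zeros((600,800,3),np.uint8)
o[:350,:675]=topcrop(t,.36,.50,.19,.46,.009,.0004)[:350,:675]
o[350:600,:436]=cv2.resize(topcrop(t,.34,.56,-.34,.02,.021,.0005),(436,266))[:250]
cv2.imwrite('pics/v6.png',o)
seq([(.44,.2372,.10,.175),(.44,.2372,.004,.175)])
```

```text
now [0.4383 0.1462 0.1695] [ 3.14e+00 -3.00e-03 -8.80e-02] w 39.9 t 22.4 F [-0.3 -0.9  0.7]
(0.44, 0.2372, 0.1, 0.175) d [ -6.5 -90.9  69.4] w [  0.1  -0.2 -15. ]
(0.44, 0.2372, 0.004, 0.175) d [-0. -0. 96.] w [0. 0. 0.]
```

View pics/v6.png

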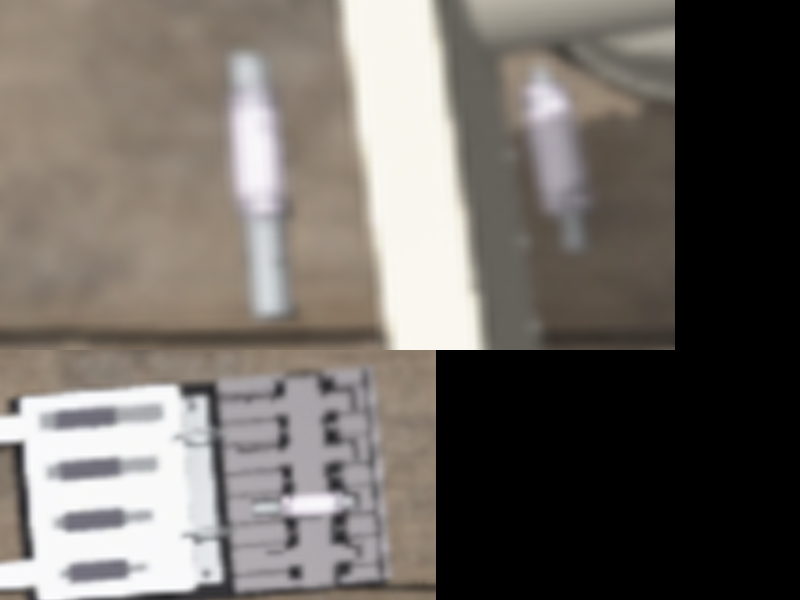

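The 84 sits in its bay at crop (312,505), second nearest the robot. The 74 at (557,148) and the 104 at (258,151) have not moved. I'll pick the 74.

>>> send_rows([
  {"claw": 40, "dx": -2, "dy": -25, "dz": 18, "wx": 0, "wy": 0, "wz": -5},
  {"claw": 40, "dx": -4, "dy": -55, "dz": 40, "wx": 0, "wy": 0, "wz": -10},
  {"claw": 40, "dx": -6, "dy": -85, "dz": 60, "wx": 0, "wy": 0, "wz": -15},
  {"claw": 40, "dx": -6.5, "dy": -91, "dz": 69, "wx": 0, "wy": 0, "wz": -15},
  {"claw": 40, "dx": -6.5, "dy": -91, "dz": 69, "wx": 0, "wy": 0, "wz": -15},
])

```text
time: 22.9
tcp_pos: [0.4392, 0.237, 0.0983]
tcp_rot: [3.139, 0.0, 0.173]
wrist_force: [-1.2, -0.1, -0.1]
gripper_width: 0.0399
```

```bash
python3 -c "
from h import *
seq([(.44,.2372,.03,.175),(.44,.2372,.005,.175)])"
```

```text
now [0.4392 0.237  0.0983] [3.139 0.    0.173] w 39.9 t 22.9 F [-1.2 -0.1 -0.1]
(0.44, 0.2372, 0.03, 0.175) d [ 0.8 -0.2 68.3] w [ 0.2  0.  -0.1]
(0.44, 0.2372, 0.005, 0.175) d [-0. -0. 25.] w [0. 0. 0.]
```

>>> send_rows([
  {"claw": 40, "dx": 1, "dy": 0, "dz": 35, "wx": 0.2, "wy": 0, "wz": 0},
  {"claw": 40, "dx": 1, "dy": 0, "dz": 60, "wx": 0.2, "wy": 0, "wz": 0},
  {"claw": 40, "dx": 1, "dy": 0, "dz": 80, "wx": 0.2, "wy": 0, "wz": 0},
  {"claw": 40, "dx": 1, "dy": 0, "dz": 90, "wx": 0.2, "wy": 0, "wz": 0},
  {"claw": 40, "dx": 1, "dy": 0, "dz": 93, "wx": 0.2, "wy": 0, "wz": 0},
])

```text
time: 23.4
tcp_pos: [0.4403, 0.236, 0.005]
tcp_rot: [-3.141, 0.001, 0.17]
wrist_force: [-0.1, 0.0, -0.1]
gripper_width: 0.0399
```

>>> send_rows([
  {"claw": 25, "dx": 0, "dy": 0, "dz": 0, "wx": 0, "wy": 0, "wz": 0},
  {"claw": 12, "dx": 0, "dy": 0, "dz": 0, "wx": 0, "wy": 0, "wz": 0},
  {"claw": 12, "dx": 0, "dy": 0, "dz": 0, "wx": 0, "wy": 0, "wz": 0},
  {"claw": 12, "dx": 0, "dy": 0, "dz": 0, "wx": 0, "wy": 0, "wz": 0},
  {"claw": 12, "dx": 0, "dy": 0, "dz": 0, "wx": 0, "wy": 0, "wz": 0},
])

```text
time: 23.9
tcp_pos: [0.441, 0.236, 0.0062]
tcp_rot: [-3.141, -0.001, 0.17]
wrist_force: [0.2, -3.8, 8.3]
gripper_width: 0.0158
```

>>> send_rows([
  {"claw": 12, "dx": 0, "dy": 0, "dz": -20, "wx": 0, "wy": 0, "wz": 0},
  {"claw": 12, "dx": 0, "dy": 0, "dz": -60, "wx": 0, "wy": 0, "wz": 0},
  {"claw": 12, "dx": 0, "dy": 0, "dz": -105, "wx": 0, "wy": 0, "wz": 0},
  {"claw": 12, "dx": 0, "dy": 0, "dz": -150, "wx": 0, "wy": 0, "wz": 0},
  {"claw": 12, "dx": 0, "dy": 0, "dz": -150, "wx": 0, "wy": 0, "wz": 0},
])

```text
time: 24.4
tcp_pos: [0.4431, 0.2368, 0.1627]
tcp_rot: [-3.14, -0.01, 0.17]
wrist_force: [0.1, 0.3, -0.9]
gripper_width: 0.0158
```

```bash
python3 -c "
from h import *
c=CUT[74]
seq([(.42,.07,.15,-.40),(.40,-.10,.15,-.95),(c[0],c[1]+.003,.10,PY),(c[0],c[1],.045,PY)])"
```

```text
now [0.4431 0.2368 0.1627] [-3.14 -0.01  0.17] w 15.8 t 24.4 F [ 0.1  0.3 -0.9]
(0.42, 0.07, 0.15, -0.4) d [-51.2 160.5  11.9] w [-0.3 -0.5 32.7]
(0.4, -0.1, 0.15, -0.95) d [ 47.8 164.4   0. ] w [-0.  -0.  31.5]
(np.float64(0.389710919794944), np.float64(-0.23859050498774328), 0.1, -1.4887963267948965) d [106.7  89.   50. ] w [ 0.  -0.  30.9]
(np.float64(0.389710919794944), np.float64(-0.2415905049877433), 0.045, -1.4887963267948965) d [ 3.   0.2 55. ] w [0. 0. 0.]
```

>>> send_rows([
  {"claw": 12, "dx": -11, "dy": 33, "dz": 2, "wx": 0, "wy": 0, "wz": 7},
  {"claw": 12, "dx": -22, "dy": 67, "dz": 5, "wx": -0.1, "wy": -0.2, "wz": 14},
  {"claw": 12, "dx": -33, "dy": 101, "dz": 8, "wx": -0.2, "wy": -0.3, "wz": 21},
  {"claw": 12, "dx": -44, "dy": 135, "dz": 10, "wx": -0.3, "wy": -0.5, "wz": 27},
  {"claw": 12, "dx": -51, "dy": 160, "dz": 12, "wx": -0.3, "wy": -0.5, "wz": 33},
])

```text
time: 24.9
tcp_pos: [0.4196, 0.0689, 0.1499]
tcp_rot: [3.141, -0.001, -0.41]
wrist_force: [0.6, -0.2, -1.5]
gripper_width: 0.0162
```

>>> send_rows([
  {"claw": 12, "dx": 9, "dy": 32, "dz": 0, "wx": 0, "wy": 0, "wz": 6},
  {"claw": 12, "dx": 19, "dy": 65, "dz": 0, "wx": 0, "wy": 0, "wz": 12},
  {"claw": 12, "dx": 29, "dy": 99, "dz": 0, "wx": 0, "wy": 0, "wz": 19},
  {"claw": 12, "dx": 39, "dy": 133, "dz": 0, "wx": 0, "wy": 0, "wz": 25},
  {"claw": 12, "dx": 48, "dy": 164, "dz": 0, "wx": 0, "wy": 0, "wz": 32},
])

```text
time: 25.4
tcp_pos: [0.3977, -0.1021, 0.1502]
tcp_rot: [-3.141, -0.002, -0.974]
wrist_force: [1.0, 0.1, -0.4]
gripper_width: 0.0156
```

```bash
python3 -c "
from h import *
c=CUT[74]
seq([(c[0],c[1]+.003,.10,PY)])"
```

```text
now [ 0.3977 -0.1021  0.1502] [-3.141e+00 -2.000e-03 -9.740e-01] w 15.6 t 25.4 F [ 1.   0.1 -0.4]
(np.float64(0.389710919794944), np.float64(-0.23859050498774328), 0.1, -1.4887963267948965) d [108.2  83.4  50.4] w [-0.1 -0.1 29.5]
```

>>> send_rows([
  {"claw": 12, "dx": 25, "dy": 19, "dz": 2, "wx": 0, "wy": 0, "wz": 7},
  {"claw": 12, "dx": 52, "dy": 40, "dz": 10, "wx": 0, "wy": 0, "wz": 14},
  {"claw": 12, "dx": 80, "dy": 62, "dz": 25, "wx": 0, "wy": 0, "wz": 21},
  {"claw": 12, "dx": 108, "dy": 83, "dz": 40, "wx": -0.1, "wy": -0.1, "wz": 28},
  {"claw": 12, "dx": 108, "dy": 83, "dz": 50, "wx": -0.1, "wy": -0.1, "wz": 29.5},
])

```text
time: 25.9
tcp_pos: [0.3893, -0.2412, 0.0995]
tcp_rot: [3.141, -0.001, -1.496]
wrist_force: [-0.0, 0.2, -0.7]
gripper_width: 0.0158
```

```bash
python3 -c "
from h import *
c=CUT[74]
seq([(c[0],c[1],.045,PY)])"
```

```text
now [ 0.3893 -0.2412  0.0995] [ 3.141e+00 -1.000e-03 -1.496e+00] w 15.8 t 25.9 F [-0.   0.2 -0.7]
(np.float64(0.389710919794944), np.float64(-0.2415905049877433), 0.045, -1.4887963267948965) d [ 0.4 -0.4 54.5] w [ 0.1 -0.  -0.4]
```

>>> send_rows([
  {"claw": 12, "dx": 0.5, "dy": -0.5, "dz": 20, "wx": 0, "wy": 0, "wz": -0.4},
  {"claw": 12, "dx": 0.5, "dy": -0.5, "dz": 40, "wx": 0, "wy": 0, "wz": -0.4},
  {"claw": 12, "dx": 0.5, "dy": -0.5, "dz": 55, "wx": 0, "wy": 0, "wz": -0.4},
  {"claw": 12, "dx": 0.5, "dy": -0.5, "dz": 55, "wx": 0, "wy": 0, "wz": -0.4},
  {"claw": 12, "dx": 0.5, "dy": -0.5, "dz": 55, "wx": 0, "wy": 0, "wz": -0.4},
])

```text
time: 26.4
tcp_pos: [0.39, -0.2415, 0.045]
tcp_rot: [3.141, -0.001, -1.489]
wrist_force: [-0.4, -0.7, -0.5]
gripper_width: 0.0161
```

>>> send_rows([
  {"claw": 12, "dx": 0, "dy": 0, "dz": 6, "wx": 0, "wy": 0, "wz": 0},
  {"claw": 12, "dx": 0, "dy": 0, "dz": 12, "wx": 0, "wy": 0, "wz": 0},
  {"claw": 12, "dx": 0, "dy": 0, "dz": 17, "wx": 0, "wy": 0, "wz": 0},
  {"claw": 12, "dx": 0, "dy": 0, "dz": 20, "wx": 0, "wy": 0, "wz": 0},
  {"claw": 12, "dx": 0, "dy": 0, "dz": 22, "wx": 0, "wy": 0, "wz": 0},
])

```text
time: 26.9
tcp_pos: [0.3903, -0.2418, 0.023]
tcp_rot: [-3.142, -0.001, -1.489]
wrist_force: [1.9, -2.7, 5.2]
gripper_width: 0.0161
```

>>> send_rows([
  {"claw": 12, "dx": 0, "dy": 0, "dz": 2, "wx": 0, "wy": 0, "wz": 0},
  {"claw": 12, "dx": 0, "dy": 0, "dz": 4, "wx": 0, "wy": 0, "wz": 0},
  {"claw": 12, "dx": 0, "dy": 0, "dz": 6, "wx": 0, "wy": 0, "wz": 0},
  {"claw": 12, "dx": 0, "dy": 0, "dz": 8, "wx": 0, "wy": 0, "wz": 0},
  {"claw": 12, "dx": 0, "dy": 0, "dz": 8, "wx": 0, "wy": 0, "wz": 0},
])

```text
time: 27.4
tcp_pos: [0.391, -0.2428, 0.0154]
tcp_rot: [-3.14, -0.004, -1.489]
wrist_force: [3.6, -7.0, -0.4]
gripper_width: 0.0161
```

>>> send_rows([
  {"claw": 12, "dx": 0, "dy": 0, "dz": 1, "wx": 0, "wy": 0, "wz": 0},
  {"claw": 12, "dx": 0, "dy": 0, "dz": 2, "wx": 0, "wy": 0, "wz": 0},
  {"claw": 20, "dx": 0, "dy": 0, "dz": 1, "wx": 0, "wy": 0, "wz": 0},
  {"claw": 26, "dx": 0, "dy": 0, "dz": 0, "wx": 0, "wy": 0, "wz": 0},
  {"claw": 26, "dx": 0, "dy": 0, "dz": 0, "wx": 0, "wy": 0, "wz": 0},
])

```text
time: 27.9
tcp_pos: [0.3909, -0.2427, 0.0153]
tcp_rot: [-3.14, -0.003, -1.489]
wrist_force: [-0.5, -0.1, -0.5]
gripper_width: 0.0262
```

>>> send_rows([
  {"claw": 26, "dx": 0, "dy": 0, "dz": -10, "wx": 0, "wy": 0, "wz": 0},
  {"claw": 26, "dx": 0, "dy": 0, "dz": -25, "wx": 0, "wy": 0, "wz": 0},
  {"claw": 15, "dx": 0, "dy": 0, "dz": -30, "wx": 0, "wy": 0, "wz": 0},
  {"claw": 5, "dx": 0, "dy": 0, "dz": -30, "wx": 0, "wy": 0, "wz": 0},
  {"claw": 0, "dx": 0, "dy": 0, "dz": -30, "wx": 0, "wy": 0, "wz": 0},
])

```text
time: 28.4
tcp_pos: [0.3907, -0.2425, 0.0451]
tcp_rot: [-3.141, -0.003, -1.489]
wrist_force: [-0.7, 0.2, -0.3]
gripper_width: 0.0001
```

```bash
python3 -c "
from h import *
c=CUT[74]
seq([(c[0],c[1],.0265,PY)])"
```

```text
now [ 0.3907 -0.2425  0.0451] [-3.141e+00 -3.000e-03 -1.489e+00] w 0.1 t 28.4 F [-0.7  0.2 -0.3]
(np.float64(0.389710919794944), np.float64(-0.2415905049877433), 0.0265, -1.4887963267948965) d [-1.1  0.9 18.6] w [-0.1 -0.2  0. ]
```

>>> send_rows([
  {"claw": 0, "dx": -1, "dy": 1, "dz": 8, "wx": 0, "wy": -0.2, "wz": 0},
  {"claw": 0, "dx": -1, "dy": 1, "dz": 14, "wx": 0, "wy": -0.2, "wz": 0},
  {"claw": 0, "dx": -1, "dy": 1, "dz": 17, "wx": 0, "wy": -0.2, "wz": 0},
  {"claw": 0, "dx": -1, "dy": 1, "dz": 19, "wx": 0, "wy": -0.2, "wz": 0},
  {"claw": 0, "dx": -1, "dy": 1, "dz": 20, "wx": 0, "wy": -0.2, "wz": 0},
])

```text
time: 28.9
tcp_pos: [0.3898, -0.2415, 0.0258]
tcp_rot: [-3.141, 0.001, -1.489]
wrist_force: [-9.4, 10.9, 36.1]
gripper_width: 0.0001
```

```bash
python3 -c "
from h import *
seq([(.41,-.20,.15,-1.2),(.42,.0,.17,-.75),(.43,.20,.17,-.3),(.4387,.357,.12,.0916)])"
```

```text
now [ 0.3898 -0.2415  0.0258] [-3.141e+00  1.000e-03 -1.489e+00] w 0.1 t 28.9 F [-9.4 10.9 36.1]
(0.41, -0.2, 0.15, -1.2) d [ -39.8  -23.7 -124.2] w [ -0.1   0.  -16.5]
(0.42, 0.0, 0.17, -0.75) d [-182.8  -81.8  -20. ] w [  0.    0.  -25.8]
(0.43, 0.2, 0.17, -0.3) d [-129.  -153.2   -0. ] w [  0.    0.  -25.8]
(0.4387, 0.357, 0.12, 0.0916) d [ -38.1 -152.6   50. ] w [  0.    0.  -22.4]
```

The 74's handle top is at 0.026 under 36 N, so it is home. On to the 104.

>>> send_rows([
  {"claw": 0, "dx": 0, "dy": 0, "dz": -25, "wx": 0, "wy": 0, "wz": 0},
  {"claw": 10, "dx": -5, "dy": -3, "dz": -60, "wx": 0, "wy": 0, "wz": -2},
  {"claw": 20, "dx": -15, "dy": -10, "dz": -95, "wx": 0, "wy": 0, "wz": -9},
  {"claw": 30, "dx": -40, "dy": -24, "dz": -124, "wx": 0, "wy": 0, "wz": -16},
  {"claw": 40, "dx": -40, "dy": -24, "dz": -124, "wx": 0, "wy": 0, "wz": -16},
])

```text
time: 29.4
tcp_pos: [0.4123, -0.1988, 0.1535]
tcp_rot: [-3.137, -0.004, -1.203]
wrist_force: [0.2, 0.0, -1.5]
gripper_width: 0.0396
```

>>> send_rows([
  {"claw": 40, "dx": -36, "dy": -16, "dz": -5, "wx": 0, "wy": 0, "wz": -5},
  {"claw": 40, "dx": -73, "dy": -32, "dz": -10, "wx": 0, "wy": 0, "wz": -10},
  {"claw": 40, "dx": -110, "dy": -49, "dz": -20, "wx": 0, "wy": 0, "wz": -15},
  {"claw": 40, "dx": -147, "dy": -66, "dz": -20, "wx": 0, "wy": 0, "wz": -20},
  {"claw": 40, "dx": -183, "dy": -82, "dz": -20, "wx": 0, "wy": 0, "wz": -26},
])

```text
time: 29.9
tcp_pos: [0.4228, 0.0029, 0.1729]
tcp_rot: [-3.139, -0.006, -0.747]
wrist_force: [1.3, -0.2, -0.2]
gripper_width: 0.0399
```

>>> send_rows([
  {"claw": 40, "dx": -26, "dy": -30, "dz": 0, "wx": 0, "wy": 0, "wz": -5},
  {"claw": 40, "dx": -52, "dy": -61, "dz": 0, "wx": 0, "wy": 0, "wz": -10},
  {"claw": 40, "dx": -78, "dy": -92, "dz": 0, "wx": 0, "wy": 0, "wz": -15},
  {"claw": 40, "dx": -104, "dy": -123, "dz": 0, "wx": 0, "wy": 0, "wz": -20},
  {"claw": 40, "dx": -129, "dy": -153, "dz": 0, "wx": 0, "wy": 0, "wz": -26},
])

```text
time: 30.4
tcp_pos: [0.4318, 0.2044, 0.172]
tcp_rot: [3.141, -0.006, -0.29]
wrist_force: [1.0, -0.3, 0.1]
gripper_width: 0.0401
```

Run:
```python
from h import *
t=snap('top','t6')
o=np.zeros((600,800,3),np.uint8)
o[:350,:675]=topcrop(t,.36,.50,.19,.46,.009,.0004)[:350,:675]
o[350:600,:436]=cv2.resize(topcrop(t,.34,.56,-.34,.02,.021,.0005),(436,266))[:250]
o[350:600,440:773]=cv2.resize(t,(333,250))
cv2.imwrite('pics/v7.png',o)
seq([(.4387,.357,.10,.0916),(.4387,.357,.005,.0916)])
```

```text
now [0.4318 0.2085 0.1718] [-3.14  -0.005 -0.281] w 39.8 t 30.45 F [-3.4  1.1 -1.7]
(0.4387, 0.357, 0.1, 0.0916) d [ -34.9 -144.4   71.9] w [ -0.   -0.3 -21.3]
(0.4387, 0.357, 0.005, 0.0916) d [-0. -0. 95.] w [0. 0. 0.]
```

View pics/v7.png

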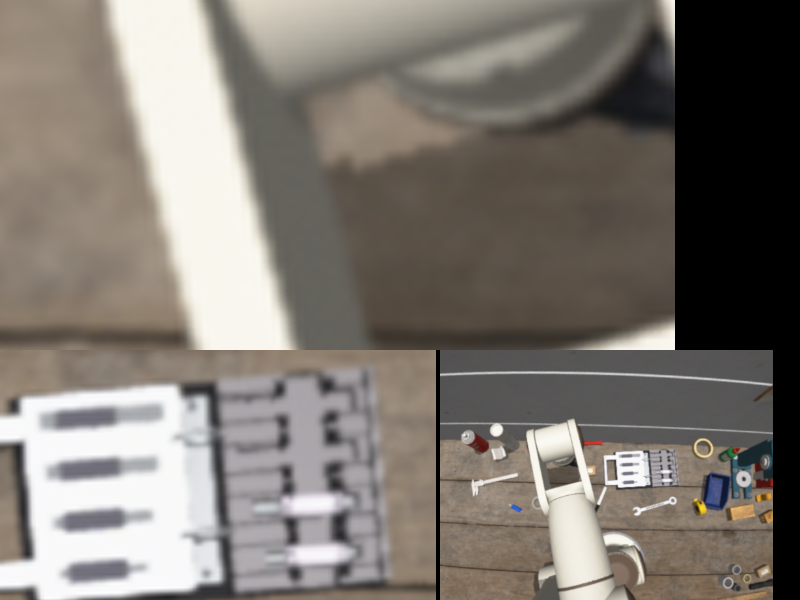

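The 74 and 84 sit in their bays. The link hides the 104 in this view, so I'll check it with the scene camera.

Run:
```python
from h import *
s=snap('scene','s6')
for p in [(.4387,.357,.009),(.4047,.354,.009)]: print(proj('scene',p))
cv2.imwrite('pics/v8.png',crop(s,100,300,180,330,4))
```

```text
[169.69345227 238.25303283]
[178.41697971 242.66699913]
```

View pics/v8.png

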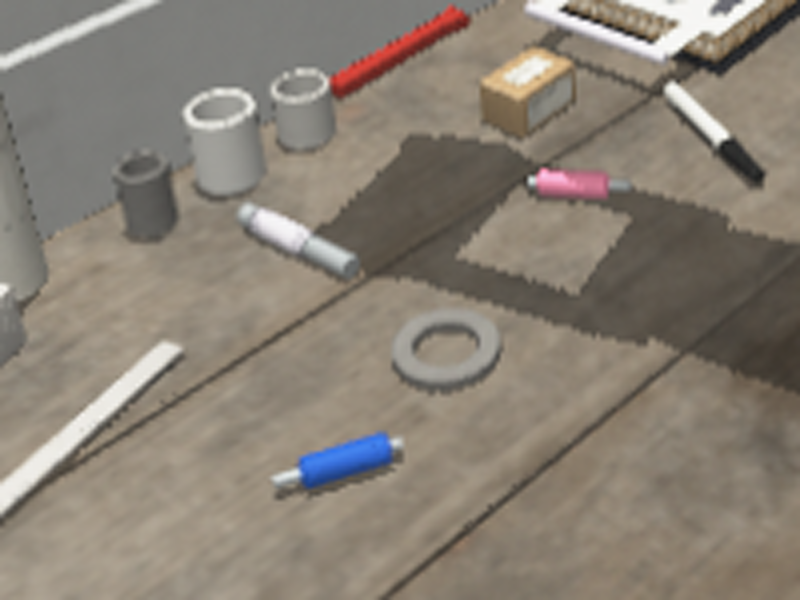

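The 104's handle sits at scene pixel (169,237), matching the predicted (169.7,238.3), so it has not moved. The box stands upright. I'll pick the 104.

>>> send_rows([
  {"claw": 40, "dx": -10, "dy": -40, "dz": 15, "wx": 0, "wy": 0, "wz": -6},
  {"claw": 40, "dx": -20, "dy": -80, "dz": 35, "wx": 0, "wy": 0, "wz": -12},
  {"claw": 40, "dx": -29, "dy": -120, "dz": 55, "wx": 0, "wy": 0, "wz": -18},
  {"claw": 40, "dx": -35, "dy": -144, "dz": 72, "wx": 0, "wy": -0.3, "wz": -21},
  {"claw": 40, "dx": -35, "dy": -144, "dz": 72, "wx": 0, "wy": -0.3, "wz": -21},
])

```text
time: 31.0
tcp_pos: [0.4381, 0.3552, 0.096]
tcp_rot: [3.139, 0.005, 0.083]
wrist_force: [-0.3, -0.3, 0.3]
gripper_width: 0.0398
```

```bash
python3 -c "
from h import *
seq([(.4387,.357,.006,.0916)])"
```

```text
now [0.4381 0.3552 0.096 ] [3.139 0.005 0.083] w 39.8 t 31.0 F [-0.3 -0.3  0.3]
(0.4387, 0.357, 0.006, 0.0916) d [ 1.1 -2.  90. ] w [ 0.1  0.3 -0.5]
```

>>> send_rows([
  {"claw": 40, "dx": 1, "dy": -2, "dz": 35, "wx": 0.1, "wy": 0.3, "wz": -0.5},
  {"claw": 40, "dx": 1, "dy": -2, "dz": 60, "wx": 0.1, "wy": 0.3, "wz": -0.5},
  {"claw": 40, "dx": 1, "dy": -2, "dz": 78, "wx": 0.1, "wy": 0.3, "wz": -0.5},
  {"claw": 40, "dx": 1, "dy": -2, "dz": 87, "wx": 0.1, "wy": 0.3, "wz": -0.5},
  {"claw": 40, "dx": 1, "dy": -2, "dz": 90, "wx": 0.1, "wy": 0.3, "wz": -0.5},
])

```text
time: 31.5
tcp_pos: [0.4386, 0.3562, 0.0055]
tcp_rot: [3.14, 0.0, 0.09]
wrist_force: [0.3, -0.3, -0.4]
gripper_width: 0.0401
```

>>> send_rows([
  {"claw": 25, "dx": 0, "dy": 0, "dz": 0, "wx": 0, "wy": 0, "wz": 0},
  {"claw": 12, "dx": 0, "dy": 0, "dz": 0, "wx": 0, "wy": 0, "wz": 0},
  {"claw": 12, "dx": 0, "dy": 0, "dz": 0, "wx": 0, "wy": 0, "wz": 0},
  {"claw": 12, "dx": 0, "dy": 0, "dz": 0, "wx": 0, "wy": 0, "wz": 0},
  {"claw": 12, "dx": 0, "dy": 0, "dz": 0, "wx": 0, "wy": 0, "wz": 0},
])

```text
time: 32.0
tcp_pos: [0.4392, 0.3563, 0.0065]
tcp_rot: [3.141, -0.001, 0.09]
wrist_force: [-0.1, -2.7, 6.6]
gripper_width: 0.0155
```

>>> send_rows([
  {"claw": 12, "dx": 0, "dy": 0, "dz": -20, "wx": 0, "wy": 0, "wz": 0},
  {"claw": 12, "dx": 0, "dy": 0, "dz": -60, "wx": 0, "wy": 0, "wz": 0},
  {"claw": 12, "dx": 0, "dy": 0, "dz": -105, "wx": 0, "wy": 0, "wz": 0},
  {"claw": 12, "dx": 0, "dy": 0, "dz": -150, "wx": 0, "wy": 0, "wz": 0},
  {"claw": 12, "dx": 0, "dy": 0, "dz": -150, "wx": 0, "wy": 0, "wz": 0},
])

```text
time: 32.5
tcp_pos: [0.4409, 0.3577, 0.1633]
tcp_rot: [-3.138, -0.01, 0.09]
wrist_force: [0.2, -0.4, -2.2]
gripper_width: 0.0159
```

```bash
python3 -c "
from h import *
c=CUT[104]
seq([(.455,.16,.15,-.45),(.48,-.03,.15,-1.0),(c[0],c[1]+.003,.10,PY)])"
```

```text
now [0.4409 0.3577 0.1633] [-3.138 -0.01   0.09 ] w 15.9 t 32.5 F [ 0.2 -0.4 -2.2]
(0.455, 0.16, 0.15, -0.45) d [ -3.8 198.2  12.6] w [-0.3 -0.5 30.9]
(0.48, -0.03, 0.15, -1.0) d [105.2 160.2   0. ] w [ 0.  -0.  31.5]
(np.float64(0.5152875451056732), np.float64(-0.2282700798235981), 0.1, -1.4887963267948965) d [185.9  77.4  50. ] w [ 0. -0. 28.]
```

>>> send_rows([
  {"claw": 12, "dx": 0, "dy": 40, "dz": 2, "wx": 0, "wy": 0, "wz": 6},
  {"claw": 12, "dx": -1, "dy": 80, "dz": 5, "wx": -0.1, "wy": -0.2, "wz": 12},
  {"claw": 12, "dx": -2, "dy": 120, "dz": 8, "wx": -0.2, "wy": -0.3, "wz": 18},
  {"claw": 12, "dx": -3, "dy": 160, "dz": 10, "wx": -0.3, "wy": -0.5, "wz": 24},
  {"claw": 12, "dx": -4, "dy": 198, "dz": 12, "wx": -0.3, "wy": -0.5, "wz": 31},
])

```text
time: 33.0
tcp_pos: [0.4545, 0.1587, 0.1505]
tcp_rot: [-3.141, -0.0, -0.455]
wrist_force: [0.8, 0.2, -0.8]
gripper_width: 0.0156
```

>>> send_rows([
  {"claw": 12, "dx": 21, "dy": 32, "dz": 0, "wx": 0, "wy": 0, "wz": 6},
  {"claw": 12, "dx": 42, "dy": 64, "dz": 0, "wx": 0, "wy": 0, "wz": 12},
  {"claw": 12, "dx": 63, "dy": 96, "dz": 0, "wx": 0, "wy": 0, "wz": 19},
  {"claw": 12, "dx": 84, "dy": 128, "dz": 0, "wx": 0, "wy": 0, "wz": 25},
  {"claw": 12, "dx": 105, "dy": 160, "dz": 0, "wx": 0, "wy": 0, "wz": 31},
])

```text
time: 33.5
tcp_pos: [0.4783, -0.0327, 0.1503]
tcp_rot: [-3.14, -0.0, -1.001]
wrist_force: [1.2, -0.8, -1.5]
gripper_width: 0.0157
```

```bash
python3 -c "
from h import *
c=CUT[104]
seq([(c[0],c[1]+.002,.10,PY)])"
```

```text
now [ 0.4783 -0.0327  0.1503] [-3.14  -0.    -1.001] w 15.7 t 33.5 F [ 1.2 -0.8 -1.5]
(np.float64(0.5152875451056732), np.float64(-0.2292700798235981), 0.1, -1.4887963267948965) d [185.4  75.   50.3] w [-0.1  0.  28. ]
```

>>> send_rows([
  {"claw": 12, "dx": 40, "dy": 16, "dz": 2, "wx": 0, "wy": 0, "wz": 6},
  {"claw": 12, "dx": 80, "dy": 32, "dz": 5, "wx": 0, "wy": 0, "wz": 12},
  {"claw": 12, "dx": 120, "dy": 48, "dz": 15, "wx": 0, "wy": 0, "wz": 18},
  {"claw": 12, "dx": 160, "dy": 65, "dz": 30, "wx": 0, "wy": 0, "wz": 24},
  {"claw": 12, "dx": 185, "dy": 75, "dz": 45, "wx": 0, "wy": 0, "wz": 28},
])

```text
time: 34.0
tcp_pos: [0.5151, -0.2318, 0.1047]
tcp_rot: [-3.14, -0.0, -1.495]
wrist_force: [0.5, 0.1, -1.2]
gripper_width: 0.016
```

```bash
python3 -c "
from h import *
c=CUT[104]
seq([(c[0],c[1],.045,PY)])"
```

```text
now [ 0.5151 -0.2318  0.1047] [-3.14  -0.    -1.495] w 16.0 t 34.0 F [ 0.5  0.1 -1.2]
(np.float64(0.5152875451056732), np.float64(-0.2312700798235981), 0.045, -1.4887963267948965) d [-0.5 -0.1 59.7] w [-0.1 -0.  -0.4]
```

>>> send_rows([
  {"claw": 12, "dx": -0.5, "dy": 0, "dz": 20, "wx": 0, "wy": 0, "wz": -0.4},
  {"claw": 12, "dx": -0.5, "dy": 0, "dz": 40, "wx": 0, "wy": 0, "wz": -0.4},
  {"claw": 12, "dx": -0.5, "dy": 0, "dz": 60, "wx": 0, "wy": 0, "wz": -0.4},
  {"claw": 12, "dx": -0.5, "dy": 0, "dz": 60, "wx": 0, "wy": 0, "wz": -0.4},
  {"claw": 12, "dx": -0.5, "dy": 0, "dz": 60, "wx": 0, "wy": 0, "wz": -0.4},
])

```text
time: 34.5
tcp_pos: [0.5152, -0.2312, 0.045]
tcp_rot: [-3.14, -0.0, -1.488]
wrist_force: [-0.3, 0.5, -1.0]
gripper_width: 0.0157
```

>>> send_rows([
  {"claw": 12, "dx": 0, "dy": 0, "dz": 6, "wx": 0, "wy": 0, "wz": 0},
  {"claw": 12, "dx": 0, "dy": 0, "dz": 12, "wx": 0, "wy": 0, "wz": 0},
  {"claw": 12, "dx": 0, "dy": 0, "dz": 17, "wx": 0, "wy": 0, "wz": 0},
  {"claw": 12, "dx": 0, "dy": 0, "dz": 20, "wx": 0, "wy": 0, "wz": 0},
  {"claw": 12, "dx": 0, "dy": 0, "dz": 22, "wx": 0, "wy": 0, "wz": 0},
])

```text
time: 35.0
tcp_pos: [0.5158, -0.2315, 0.0235]
tcp_rot: [-3.139, -0.001, -1.488]
wrist_force: [0.4, 1.7, 12.1]
gripper_width: 0.0162
```

>>> send_rows([
  {"claw": 12, "dx": 0, "dy": 0, "dz": 2, "wx": 0, "wy": 0, "wz": 0},
  {"claw": 12, "dx": 0, "dy": 0, "dz": 4, "wx": 0, "wy": 0, "wz": 0},
  {"claw": 12, "dx": 0, "dy": 0, "dz": 6, "wx": 0, "wy": 0, "wz": 0},
  {"claw": 12, "dx": 0, "dy": 0, "dz": 7, "wx": 0, "wy": 0, "wz": 0},
  {"claw": 12, "dx": 0, "dy": 0, "dz": 8, "wx": 0, "wy": 0, "wz": 0},
])

```text
time: 35.5
tcp_pos: [0.5168, -0.232, 0.0172]
tcp_rot: [-3.137, -0.002, -1.488]
wrist_force: [-4.7, 3.5, 30.4]
gripper_width: 0.0157
```

Next, release and press down on top to check, as before.

>>> send_rows([
  {"claw": 12, "dx": 0, "dy": 0, "dz": 1, "wx": 0, "wy": 0, "wz": 0},
  {"claw": 12, "dx": 0, "dy": 0, "dz": 1, "wx": 0, "wy": 0, "wz": 0},
  {"claw": 20, "dx": 0, "dy": 0, "dz": 0, "wx": 0, "wy": 0, "wz": 0},
  {"claw": 26, "dx": 0, "dy": 0, "dz": 0, "wx": 0, "wy": 0, "wz": 0},
  {"claw": 26, "dx": 0, "dy": 0, "dz": 0, "wx": 0, "wy": 0, "wz": 0},
])

```text
time: 36.0
tcp_pos: [0.5168, -0.232, 0.0171]
tcp_rot: [-3.137, -0.002, -1.488]
wrist_force: [-0.3, 0.6, 0.4]
gripper_width: 0.026
```

>>> send_rows([
  {"claw": 26, "dx": 0, "dy": 0, "dz": -10, "wx": 0, "wy": 0, "wz": 0},
  {"claw": 26, "dx": 0, "dy": 0, "dz": -25, "wx": 0, "wy": 0, "wz": 0},
  {"claw": 15, "dx": -1, "dy": 1, "dz": -30, "wx": 0, "wy": 0, "wz": 0},
  {"claw": 5, "dx": -1, "dy": 1, "dz": -30, "wx": 0, "wy": 0, "wz": 0},
  {"claw": 0, "dx": -1, "dy": 1, "dz": -30, "wx": 0, "wy": 0, "wz": 0},
])

```text
time: 36.5
tcp_pos: [0.5156, -0.231, 0.0472]
tcp_rot: [-3.136, -0.002, -1.488]
wrist_force: [-0.4, 0.4, -0.2]
gripper_width: 0.0001
```

>>> send_rows([
  {"claw": 0, "dx": 0, "dy": 0, "dz": 8, "wx": -0.2, "wy": 0, "wz": 0},
  {"claw": 0, "dx": 0, "dy": 0, "dz": 14, "wx": -0.2, "wy": 0, "wz": 0},
  {"claw": 0, "dx": 0, "dy": 0, "dz": 18, "wx": -0.2, "wy": 0, "wz": 0},
  {"claw": 0, "dx": 0, "dy": 0, "dz": 20, "wx": -0.2, "wy": 0, "wz": 0},
  {"claw": 0, "dx": 0, "dy": 0, "dz": 21, "wx": -0.2, "wy": 0, "wz": 0},
])

```text
time: 37.0
tcp_pos: [0.5169, -0.2309, 0.0288]
tcp_rot: [-3.137, -0.003, -1.488]
wrist_force: [-11.5, 13.9, 58.5]
gripper_width: 0.0001
```

The 104's top reads 0.0288 under 58 N, which is about 2.8 mm proud of home. I'll back off and look.

>>> send_rows([
  {"claw": 0, "dx": 0, "dy": 0, "dz": -25, "wx": 0, "wy": 0, "wz": 0},
  {"claw": 5, "dx": -10, "dy": 0, "dz": -60, "wx": 0, "wy": 0, "wz": -2},
  {"claw": 10, "dx": -50, "dy": 0, "dz": -95, "wx": 0, "wy": 0, "wz": -2},
  {"claw": 20, "dx": -95, "dy": 0, "dz": -120, "wx": 0, "wy": 0, "wz": -2},
  {"claw": 26, "dx": -140, "dy": 20, "dz": -120, "wx": 0, "wy": 0, "wz": -2},
])

```text
time: 37.5
tcp_pos: [0.4876, -0.0946, 0.1505]
tcp_rot: [-3.134, -0.005, -1.454]
wrist_force: [1.4, 1.7, 0.4]
gripper_width: 0.0263
```

>>> send_rows([
  {"claw": 26, "dx": -40, "dy": 20, "dz": 0, "wx": 0, "wy": 0, "wz": 0},
  {"claw": 26, "dx": -80, "dy": 40, "dz": 0, "wx": 0, "wy": 0, "wz": 0},
  {"claw": 26, "dx": -120, "dy": 60, "dz": 0, "wx": 0, "wy": 0, "wz": 0},
  {"claw": 26, "dx": -120, "dy": 60, "dz": 0, "wx": 0, "wy": 0, "wz": 0},
  {"claw": 26, "dx": -120, "dy": 60, "dz": 0, "wx": 0, "wy": 0, "wz": 0},
])

```text
time: 38.0
tcp_pos: [0.411, 0.0026, 0.1491]
tcp_rot: [-3.128, 0.011, -1.435]
wrist_force: [-0.1, 0.2, -0.4]
gripper_width: 0.0264
```

Run:
```python
from h import *
t=snap('top','t7')
a=topcrop(t,.36,.55,-.32,-.12,.021,.00033)
print(a.shape)
for k,c in CUT.items():
    u,v=(-.12-c[1])/.00033,(.55-c[0])/.00033; print(k,round(u),round(v))
cv2.imwrite('pics/v9.png',a[:600,:800])
seq([])
```

```text
(576, 607, 3)
74 368 486
84 358 359
94 348 232
104 337 105
now [0.4114 0.0021 0.1491] [-3.128  0.011 -1.436] w 25.6 t 38.05 F [0.3 0.3 0.3]
```

View pics/v9.png

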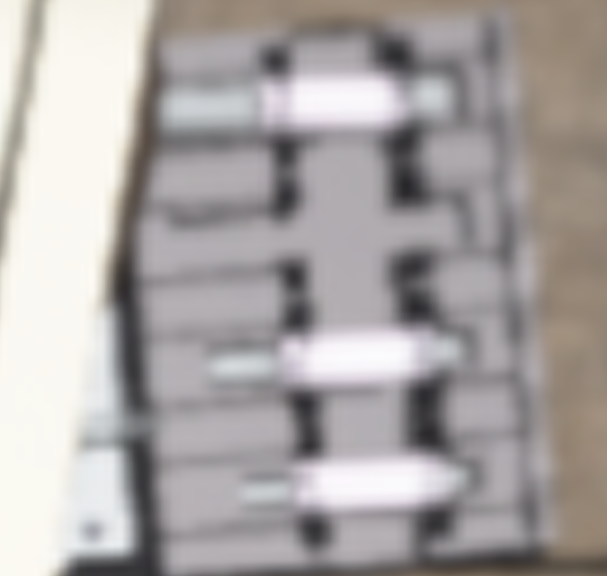

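The 104 lies in its bay, with the handle centred at crop (334,100), but it may be bridging at one end. I'll tap the long plug near its tip, where home gives z = 0.025, and press it down if it's high.

```bash
python3 -c "
from h import *
c=CUT[104]+.042*YD[:2]; print(c)
seq([(c[0],c[1],.10,PY),(c[0],c[1],.038,PY)])"
```

```text
[ 0.5118474 -0.1894112]
now [0.4114 0.0021 0.1491] [-3.128  0.011 -1.436] w 25.6 t 38.05 F [0.3 0.3 0.3]
(np.float64(0.5118474033842915), np.float64(-0.18941120472002168), 0.1, -1.4887963267948965) d [203.8 -73.2  48. ] w [-0.8  0.6  3. ]
(np.float64(0.5118474033842915), np.float64(-0.18941120472002168), 0.038, -1.4887963267948965) d [-0. -0. 62.] w [0. 0. 0.]
```

>>> send_rows([
  {"claw": 10, "dx": 45, "dy": -16, "dz": 0, "wx": -0.2, "wy": 0.1, "wz": 0.6},
  {"claw": 0, "dx": 90, "dy": -32, "dz": 5, "wx": -0.4, "wy": 0.3, "wz": 1.2},
  {"claw": 0, "dx": 135, "dy": -48, "dz": 20, "wx": -0.6, "wy": 0.5, "wz": 2},
  {"claw": 0, "dx": 180, "dy": -65, "dz": 35, "wx": -0.8, "wy": 0.6, "wz": 3},
  {"claw": 0, "dx": 204, "dy": -73, "dz": 48, "wx": -0.8, "wy": 0.6, "wz": 3},
])

```text
time: 38.55
tcp_pos: [0.5129, -0.1937, 0.098]
tcp_rot: [3.14, 0.0, -1.492]
wrist_force: [0.2, -0.6, -0.3]
gripper_width: -0.0001
```

>>> send_rows([
  {"claw": 0, "dx": 0, "dy": 0, "dz": 20, "wx": 0, "wy": 0, "wz": 0},
  {"claw": 0, "dx": 0, "dy": 0, "dz": 40, "wx": 0, "wy": 0, "wz": 0},
  {"claw": 0, "dx": 0, "dy": 0, "dz": 55, "wx": 0, "wy": 0, "wz": 0},
  {"claw": 0, "dx": 0, "dy": 0, "dz": 60, "wx": 0, "wy": 0, "wz": 0},
  {"claw": 0, "dx": 0, "dy": 0, "dz": 60, "wx": 0, "wy": 0, "wz": 0},
])

```text
time: 39.05
tcp_pos: [0.5127, -0.1941, 0.0371]
tcp_rot: [3.138, 0.001, -1.493]
wrist_force: [0.0, 1.1, 0.9]
gripper_width: -0.0002
```

```bash
python3 -c "
from h import *
c=CUT[104]+.042*YD[:2]
seq([(c[0],c[1],.025,PY)])"
```

```text
now [ 0.5127 -0.1941  0.0371] [ 3.138e+00  1.000e-03 -1.493e+00] w -0.2 t 39.05 F [0.  1.1 0.9]
(np.float64(0.5118474033842915), np.float64(-0.18941120472002168), 0.025, -1.4887963267948965) d [-4.8  0.4 12.1] w [ 0.2  0.1 -0.2]
```

>>> send_rows([
  {"claw": 0, "dx": -5, "dy": 0, "dz": 2, "wx": 0.2, "wy": 0, "wz": 0},
  {"claw": 0, "dx": -5, "dy": 0, "dz": 4, "wx": 0.2, "wy": 0, "wz": 0},
  {"claw": 0, "dx": -5, "dy": 0, "dz": 6, "wx": 0.2, "wy": 0, "wz": 0},
  {"claw": 0, "dx": -5, "dy": 0, "dz": 7, "wx": 0.2, "wy": 0, "wz": 0},
  {"claw": 0, "dx": -5, "dy": 0, "dz": 8, "wx": 0.2, "wy": 0, "wz": 0},
])

```text
time: 39.55
tcp_pos: [0.514, -0.1891, 0.0325]
tcp_rot: [-3.137, -0.0, -1.492]
wrist_force: [-8.4, 12.7, 48.5]
gripper_width: -0.0001
```

>>> send_rows([
  {"claw": 0, "dx": 0, "dy": 0, "dz": 1, "wx": 0, "wy": 0, "wz": 0},
  {"claw": 0, "dx": 0, "dy": 0, "dz": 2, "wx": 0, "wy": 0, "wz": 0},
  {"claw": 0, "dx": 0, "dy": 0, "dz": 2, "wx": 0, "wy": 0, "wz": 0},
  {"claw": 0, "dx": 0, "dy": 0, "dz": 3, "wx": 0, "wy": 0, "wz": 0},
  {"claw": 0, "dx": 0, "dy": 0, "dz": 3, "wx": 0, "wy": 0, "wz": 0},
])

```text
time: 40.05
tcp_pos: [0.5154, -0.1892, 0.0327]
tcp_rot: [-3.133, -0.002, -1.492]
wrist_force: [-8.0, 8.3, 36.5]
gripper_width: 0.0002
```

Contact on the long plug is at 0.0325 instead of 0.025, so the 104 is tilted about 6° up towards the rings. Its tip is hung on the end of the plug bay, about 2.5 mm too far ringwards. I'll regrip it at that tilt, lift, level, shift 2.5 mm away from the rings and re-insert.

```bash
cat >> h.py <<'E'
def seqR(wps):
    """like seq, but each waypoint has a 5th entry: extra tilt in deg about the tool's y"""
    s=env.get_state(); p=s['tcp_pos']; R=Ro.from_euler('xyz',s['tcp_rot'])
    print('now',p.round(4),s['tcp_rot'].round(3),'w',round(s['gripper_width']*1000,1),'t',round(s['time'],2),'F',s['wrist_force'].round(1))
    for w in wps:
        T=Ro.from_euler('xyz',[np.pi,0,w[3]])*Ro.from_euler('y',w[4],degrees=True); v=np.array(w[:3])
        print('d',(R.inv().apply(v-p)*1000).round(1),'w',(R.inv()*T).as_rotvec(degrees=True).round(1)); p,R=v,T
E
python3 -c "
from h import *
c=CUT[104]
seqR([(c[0],c[1]+.02,.06,PY,0),(c[0],c[1],.05,PY,-6),(c[0],c[1],.018,PY,-6)])"
```

```text
now [ 0.5154 -0.1892  0.0327] [-3.133e+00 -2.000e-03 -1.492e+00] w 0.2 t 40.05 F [-8.   8.3 36.5]
d [ 22.1   1.6 -27.2] w [-0.5 -0.1 -0.2]
d [19.9  1.6 10. ] w [ 0. -6. -0.]
d [ 3.3 -0.  31.8] w [0. 0. 0.]
```

>>> send_rows([
  {"claw": 0, "dx": 0, "dy": 0, "dz": -12, "wx": -0.5, "wy": 0, "wz": 0},
  {"claw": 10, "dx": 5, "dy": 1, "dz": -27, "wx": -0.5, "wy": 0, "wz": 0},
  {"claw": 20, "dx": 20, "dy": 1.5, "dz": -27, "wx": -0.5, "wy": -2, "wz": 0},
  {"claw": 32, "dx": 42, "dy": 3, "dz": -20, "wx": -0.5, "wy": -6, "wz": -0.2},
  {"claw": 32, "dx": 42, "dy": 3, "dz": -17, "wx": -0.5, "wy": -6, "wz": -0.2},
])

```text
time: 40.55
tcp_pos: [0.5158, -0.234, 0.05]
tcp_rot: [-3.14, 0.104, -1.49]
wrist_force: [-0.3, -0.3, -0.6]
gripper_width: 0.032
```

```bash
python3 -c "
from h import *
c=CUT[104]
seqR([(c[0],c[1],.0185,PY,-6)])"
```

```text
now [ 0.5158 -0.234   0.05  ] [-3.14   0.104 -1.49 ] w 32.0 t 40.55 F [-0.3 -0.3 -0.6]
d [ 0.6  0.4 31.6] w [-0.1 -0.  -0.1]
```

>>> send_rows([
  {"claw": 32, "dx": 0.5, "dy": 0.4, "dz": 10, "wx": 0, "wy": 0, "wz": 0},
  {"claw": 32, "dx": 0.5, "dy": 0.4, "dz": 20, "wx": 0, "wy": 0, "wz": 0},
  {"claw": 32, "dx": 0.5, "dy": 0.4, "dz": 28, "wx": 0, "wy": 0, "wz": 0},
  {"claw": 32, "dx": 0.5, "dy": 0.4, "dz": 32, "wx": 0, "wy": 0, "wz": 0},
  {"claw": 32, "dx": 0.5, "dy": 0.4, "dz": 32, "wx": 0, "wy": 0, "wz": 0},
])

```text
time: 41.05
tcp_pos: [0.515, -0.2304, 0.0175]
tcp_rot: [-3.141, 0.104, -1.489]
wrist_force: [0.4, 1.0, 0.0]
gripper_width: 0.0319
```

>>> send_rows([
  {"claw": 24, "dx": 0, "dy": 0, "dz": 0, "wx": 0, "wy": 0, "wz": 0},
  {"claw": 12, "dx": 0, "dy": 0, "dz": 0, "wx": 0, "wy": 0, "wz": 0},
  {"claw": 12, "dx": 0, "dy": 0, "dz": 0, "wx": 0, "wy": 0, "wz": 0},
  {"claw": 12, "dx": 0, "dy": 0, "dz": 0, "wx": 0, "wy": 0, "wz": 0},
  {"claw": 12, "dx": 0, "dy": 0, "dz": 0, "wx": 0, "wy": 0, "wz": 0},
], newtons=70)

```text
time: 41.55
tcp_pos: [0.5161, -0.2304, 0.0183]
tcp_rot: [-3.139, 0.104, -1.489]
wrist_force: [6.0, 2.7, 0.5]
gripper_width: 0.0159
```

```bash
python3 -c "
from h import *
s=env.get_state(); p=s['tcp_pos']
seqR([(p[0],p[1],p[2]+.035,PY,-6)])"
```

```text
now [ 0.5161 -0.2304  0.0183] [-3.139  0.104 -1.489] w 15.9 t 41.55 F [6.  2.7 0.5]
d [ -3.6  -0.1 -34.8] w [-0.2 -0.  -0. ]
```

>>> send_rows([
  {"claw": 12, "dx": -0.5, "dy": 0, "dz": -5, "wx": 0, "wy": 0, "wz": 0},
  {"claw": 12, "dx": -1, "dy": 0, "dz": -12, "wx": 0, "wy": 0, "wz": 0},
  {"claw": 12, "dx": -2, "dy": 0, "dz": -20, "wx": 0, "wy": 0, "wz": 0},
  {"claw": 12, "dx": -3, "dy": 0, "dz": -29, "wx": 0, "wy": 0, "wz": 0},
  {"claw": 12, "dx": -4, "dy": 0, "dz": -35, "wx": 0, "wy": 0, "wz": 0},
])

```text
time: 42.05
tcp_pos: [0.5161, -0.2302, 0.0547]
tcp_rot: [-3.138, 0.103, -1.489]
wrist_force: [-0.4, -0.9, -1.2]
gripper_width: 0.0156
```

```bash
python3 -c "
from h import *
c=CUT[104]
# grip was at y=-.2304 with the gauge ~2.5 mm ringward: place 2.5 mm back from there
q=np.array([.5157,-.2304])-.0025*YD[:2]; print(q,c)
seqR([(q[0],q[1],.050,PY,0),(q[0],q[1],.045,PY,0)])"
```

```text
[ 0.51590477 -0.2328916 ] [ 0.51528755 -0.23127008]
now [ 0.5161 -0.2302  0.0547] [-3.138  0.103 -1.489] w 15.6 t 42.05 F [-0.4 -0.9 -1.2]
d [3.1 0.5 4.4] w [-0.2  5.9 -0. ]
d [-0. -0.  5.] w [0. 0. 0.]
```

>>> send_rows([
  {"claw": 12, "dx": 1, "dy": 0, "dz": 1, "wx": 0, "wy": 2, "wz": 0},
  {"claw": 12, "dx": 2, "dy": 0.3, "dz": 2, "wx": -0.2, "wy": 4, "wz": 0},
  {"claw": 12, "dx": 3, "dy": 0.5, "dz": 4, "wx": -0.2, "wy": 5.9, "wz": 0},
  {"claw": 12, "dx": 3, "dy": 0.5, "dz": 4, "wx": -0.2, "wy": 5.9, "wz": 0},
  {"claw": 12, "dx": 3, "dy": 0.5, "dz": 4, "wx": -0.2, "wy": 5.9, "wz": 0},
])

```text
time: 42.55
tcp_pos: [0.5158, -0.2324, 0.0503]
tcp_rot: [3.141, 0.001, -1.488]
wrist_force: [-0.6, -0.4, -2.0]
gripper_width: 0.0153
```

```bash
python3 -c "
from h import *
q=np.array([.5159,-.2329])
seqR([(q[0],q[1],.026,PY,0),(q[0],q[1],.016,PY,0)])"
```

```text
now [ 0.5158 -0.2324  0.0503] [ 3.141e+00  1.000e-03 -1.488e+00] w 15.3 t 42.55 F [-0.6 -0.4 -2. ]
d [ 0.5 -0.1 24.3] w [0. 0. 0.]
d [-0. -0. 10.] w [0. 0. 0.]
```

>>> send_rows([
  {"claw": 12, "dx": 0.5, "dy": 0, "dz": 8, "wx": 0, "wy": 0, "wz": 0},
  {"claw": 12, "dx": 0.5, "dy": 0, "dz": 15, "wx": 0, "wy": 0, "wz": 0},
  {"claw": 12, "dx": 0.5, "dy": 0, "dz": 20, "wx": 0, "wy": 0, "wz": 0},
  {"claw": 12, "dx": 0.5, "dy": 0, "dz": 24, "wx": 0, "wy": 0, "wz": 0},
  {"claw": 12, "dx": 0.5, "dy": 0, "dz": 26, "wx": 0, "wy": 0, "wz": 0},
])

```text
time: 43.05
tcp_pos: [0.5159, -0.233, 0.0239]
tcp_rot: [3.142, 0.001, -1.489]
wrist_force: [2.3, 0.3, 2.1]
gripper_width: 0.0156
```

>>> send_rows([
  {"claw": 12, "dx": 0, "dy": 0, "dz": 2, "wx": 0, "wy": 0, "wz": 0},
  {"claw": 12, "dx": 0, "dy": 0, "dz": 4, "wx": 0, "wy": 0, "wz": 0},
  {"claw": 12, "dx": 0, "dy": 0, "dz": 6, "wx": 0, "wy": 0, "wz": 0},
  {"claw": 12, "dx": 0, "dy": 0, "dz": 8, "wx": 0, "wy": 0, "wz": 0},
  {"claw": 12, "dx": 0, "dy": 0, "dz": 8, "wx": 0, "wy": 0, "wz": 0},
])

```text
time: 43.55
tcp_pos: [0.5163, -0.2332, 0.016]
tcp_rot: [-3.141, 0.0, -1.489]
wrist_force: [4.7, -2.1, 0.2]
gripper_width: 0.0156
```

>>> send_rows([
  {"claw": 12, "dx": 0, "dy": 0, "dz": 1, "wx": 0, "wy": 0, "wz": 0},
  {"claw": 12, "dx": 0, "dy": 0, "dz": 2, "wx": 0, "wy": 0, "wz": 0},
  {"claw": 20, "dx": 0, "dy": 0, "dz": 1, "wx": 0, "wy": 0, "wz": 0},
  {"claw": 26, "dx": 0, "dy": 0, "dz": 0, "wx": 0, "wy": 0, "wz": 0},
  {"claw": 26, "dx": 0, "dy": 0, "dz": 0, "wx": 0, "wy": 0, "wz": 0},
])

```text
time: 44.05
tcp_pos: [0.516, -0.2331, 0.0159]
tcp_rot: [-3.141, 0.0, -1.489]
wrist_force: [0.1, 0.9, -0.2]
gripper_width: 0.0263
```

>>> send_rows([
  {"claw": 26, "dx": 0, "dy": 0, "dz": -10, "wx": 0, "wy": 0, "wz": 0},
  {"claw": 26, "dx": 0, "dy": 0, "dz": -25, "wx": 0, "wy": 0, "wz": 0},
  {"claw": 15, "dx": 0, "dy": 0, "dz": -30, "wx": 0, "wy": 0, "wz": 0},
  {"claw": 5, "dx": 0, "dy": 0, "dz": -30, "wx": 0, "wy": 0, "wz": 0},
  {"claw": 0, "dx": 0, "dy": 0, "dz": -30, "wx": 0, "wy": 0, "wz": 0},
])

```text
time: 44.55
tcp_pos: [0.516, -0.2331, 0.046]
tcp_rot: [-3.141, 0.0, -1.489]
wrist_force: [0.4, -0.4, -1.4]
gripper_width: 0.0001
```

>>> send_rows([
  {"claw": 0, "dx": 0, "dy": 0, "dz": 8, "wx": 0, "wy": 0, "wz": 0},
  {"claw": 0, "dx": 0, "dy": 0, "dz": 14, "wx": 0, "wy": 0, "wz": 0},
  {"claw": 0, "dx": 0, "dy": 0, "dz": 17, "wx": 0, "wy": 0, "wz": 0},
  {"claw": 0, "dx": 0, "dy": 0, "dz": 19, "wx": 0, "wy": 0, "wz": 0},
  {"claw": 0, "dx": 0, "dy": 0, "dz": 20.5, "wx": 0, "wy": 0, "wz": 0},
])

```text
time: 45.05
tcp_pos: [0.516, -0.2329, 0.0262]
tcp_rot: [-3.141, 0.001, -1.489]
wrist_force: [-11.1, 9.3, 34.1]
gripper_width: -0.0001
```

The 104 now reads 0.0262 under 34 N, so it is home. Next I'll go to the leaf bar on the left and take one look before closing.

```bash
python3 -c "
from h import *
seq([(.50,-.18,.15,-1.2),(.46,-.02,.19,-.65),(.4305,.0477,.19,-.1),(.4305,.0477,.10,.082)])"
```

```text
now [ 0.516  -0.2329  0.0262] [-3.141e+00  1.000e-03 -1.489e+00] w -0.1 t 45.05 F [-11.1   9.3  34.1]
(0.5, -0.18, 0.15, -1.2) d [ -54.1   11.6 -123.8] w [ -0.    0.  -16.5]
(0.46, -0.02, 0.19, -0.65) d [-163.6  -20.7  -40. ] w [ -0.    0.  -31.5]
(0.4305, 0.0477, 0.19, -0.1) d [-64.5 -36.   -0. ] w [  0.    0.  -31.5]
(0.4305, 0.0477, 0.1, 0.082) d [ 0. -0. 90.] w [  0.    0.  -10.4]
```

>>> send_rows([
  {"claw": 0, "dx": 0, "dy": 0, "dz": -25, "wx": 0, "wy": 0, "wz": 0},
  {"claw": 10, "dx": -5, "dy": 1, "dz": -60, "wx": 0, "wy": 0, "wz": -2},
  {"claw": 20, "dx": -20, "dy": 4, "dz": -95, "wx": 0, "wy": 0, "wz": -9},
  {"claw": 30, "dx": -54, "dy": 11, "dz": -124, "wx": 0, "wy": 0, "wz": -16},
  {"claw": 40, "dx": -54, "dy": 11, "dz": -124, "wx": 0, "wy": 0, "wz": -16},
])

```text
time: 45.55
tcp_pos: [0.5013, -0.1782, 0.1543]
tcp_rot: [-3.137, -0.003, -1.203]
wrist_force: [-0.3, 0.0, -0.3]
gripper_width: 0.0395
```

>>> send_rows([
  {"claw": 40, "dx": -35, "dy": -4, "dz": -10, "wx": 0, "wy": 0, "wz": -7},
  {"claw": 40, "dx": -75, "dy": -9, "dz": -20, "wx": 0, "wy": 0, "wz": -14},
  {"claw": 40, "dx": -115, "dy": -14, "dz": -40, "wx": 0, "wy": 0, "wz": -21},
  {"claw": 40, "dx": -155, "dy": -20, "dz": -40, "wx": 0, "wy": 0, "wz": -28},
  {"claw": 40, "dx": -164, "dy": -21, "dz": -40, "wx": 0, "wy": 0, "wz": -32},
])

```text
time: 46.05
tcp_pos: [0.4611, -0.0149, 0.1941]
tcp_rot: [-3.139, -0.005, -0.638]
wrist_force: [-0.8, -0.2, -0.8]
gripper_width: 0.0398
```

>>> send_rows([
  {"claw": 40, "dx": -16, "dy": -9, "dz": 0, "wx": 0, "wy": 0, "wz": -7},
  {"claw": 40, "dx": -32, "dy": -18, "dz": 0, "wx": 0, "wy": 0, "wz": -14},
  {"claw": 40, "dx": -48, "dy": -27, "dz": 0, "wx": 0, "wy": 0, "wz": -21},
  {"claw": 40, "dx": -64, "dy": -36, "dz": 0, "wx": 0, "wy": 0, "wz": -28},
  {"claw": 40, "dx": -64, "dy": -36, "dz": 0, "wx": 0, "wy": 0, "wz": -32},
])

```text
time: 46.55
tcp_pos: [0.4305, 0.0535, 0.1934]
tcp_rot: [-3.142, -0.006, -0.074]
wrist_force: [0.4, -0.7, -0.9]
gripper_width: 0.0398
```

Run:
```python
from h import *
t=snap('top','t8'); s=snap('scene','s8')
o=np.zeros((600,800,3),np.uint8)
a=topcrop(t,.36,.55,-.32,-.12,.021,.00033)
o[:576,:607]=a[:576,:607]; o[:145,607:800]=cv2.resize(t,(193,145)); o[150:350,607:800]=crop(s,180,277,160,260,2)[:200,:193]
cv2.imwrite('pics/v10.png',o)
seq([(.4305,.0477,.06,.082),(.4305,.0477,.0137,.082)])
```

```text
now [0.4311 0.0524 0.1935] [ 3.141 -0.006 -0.078] w 40.0 t 46.65 F [ 0.9 -0.2  0.9]
(0.4305, 0.0477, 0.06, 0.082) d [ -1.    4.7 133.5] w [ 0.  -0.3 -9.2]
(0.4305, 0.0477, 0.0137, 0.082) d [ 0.  -0.  46.3] w [0. 0. 0.]
```

View pics/v10.png

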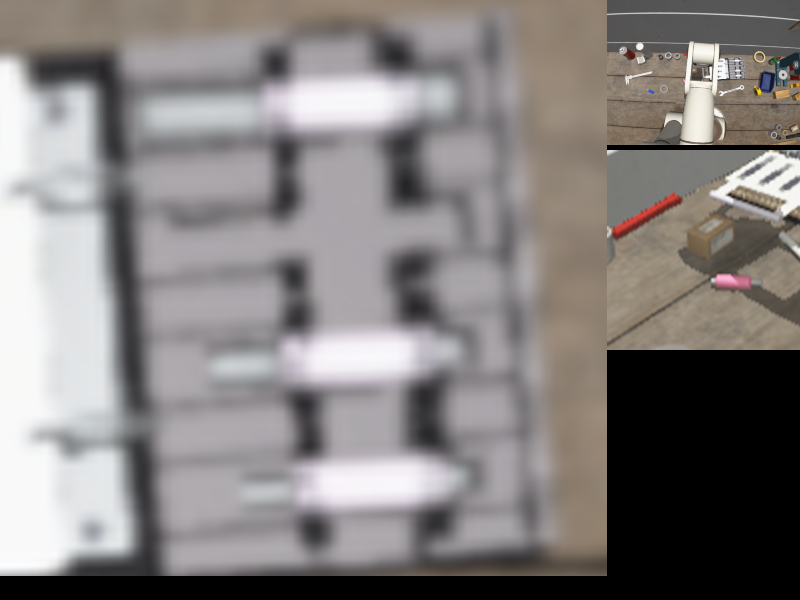

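All three gauges lie parallel in their bays and the box stands upright. Next I'll grasp the bar.

>>> send_rows([
  {"claw": 40, "dx": -1, "dy": 5, "dz": 35, "wx": 0, "wy": -0.3, "wz": -5},
  {"claw": 40, "dx": -1, "dy": 5, "dz": 75, "wx": 0, "wy": -0.3, "wz": -9},
  {"claw": 40, "dx": -1, "dy": 5, "dz": 110, "wx": 0, "wy": -0.3, "wz": -9},
  {"claw": 40, "dx": -1, "dy": 5, "dz": 125, "wx": 0, "wy": -0.3, "wz": -9},
  {"claw": 40, "dx": -1, "dy": 5, "dz": 125, "wx": 0, "wy": -0.3, "wz": -9},
])

```text
time: 47.15
tcp_pos: [0.4293, 0.047, 0.0662]
tcp_rot: [3.141, 0.004, 0.075]
wrist_force: [-0.3, 0.6, 1.2]
gripper_width: 0.0402
```

```bash
python3 -c "
from h import *
seq([(.4305,.0477,.014,.082)])"
```

```text
now [0.4293 0.047  0.0662] [3.141 0.004 0.075] w 40.2 t 47.15 F [-0.3  0.6  1.2]
(0.4305, 0.0477, 0.014, 0.082) d [ 1.5 -0.6 52.2] w [ 0.   0.2 -0.4]
```

>>> send_rows([
  {"claw": 40, "dx": 1, "dy": -0.6, "dz": 20, "wx": 0, "wy": 0.2, "wz": -0.4},
  {"claw": 40, "dx": 1, "dy": -0.6, "dz": 40, "wx": 0, "wy": 0.2, "wz": -0.4},
  {"claw": 40, "dx": 1, "dy": -0.6, "dz": 52, "wx": 0, "wy": 0.2, "wz": -0.4},
  {"claw": 40, "dx": 1, "dy": -0.6, "dz": 52, "wx": 0, "wy": 0.2, "wz": -0.4},
  {"claw": 40, "dx": 1, "dy": -0.6, "dz": 52, "wx": 0, "wy": 0.2, "wz": -0.4},
], newtons=30)

```text
time: 47.65
tcp_pos: [0.4306, 0.0475, 0.0151]
tcp_rot: [3.141, -0.0, 0.082]
wrist_force: [-0.3, -0.1, 0.1]
gripper_width: 0.04
```

>>> send_rows([
  {"claw": 20, "dx": 0, "dy": 0, "dz": 0, "wx": 0, "wy": 0, "wz": 0},
  {"claw": 5, "dx": 0, "dy": 0, "dz": 0, "wx": 0, "wy": 0, "wz": 0},
  {"claw": 5, "dx": 0, "dy": 0, "dz": 0, "wx": 0, "wy": 0, "wz": 0},
  {"claw": 5, "dx": 0, "dy": 0, "dz": 0, "wx": 0, "wy": 0, "wz": 0},
  {"claw": 5, "dx": 0, "dy": 0, "dz": 0, "wx": 0, "wy": 0, "wz": 0},
])

```text
time: 48.15
tcp_pos: [0.4312, 0.0476, 0.016]
tcp_rot: [3.141, -0.002, 0.082]
wrist_force: [-0.3, 1.6, 7.2]
gripper_width: 0.0106
```

```bash
python3 -c "
from h import *
arc([174,168,162,156,150])"
```

```text
y 195.8 z 2.7 r 0.1958 ang 179.2 F [-0.3  1.6  7.2] w 0.0106 t 48.15
174.0 dy 0.9 dz -17.8
168.0 dy 4.1 dz -38.1
162.0 dy 9.4 dz -57.9
156.0 dy 16.8 dz -77.0
150.0 dy 26.1 dz -95.3
```

>>> send_rows([
  {"claw": 5, "dx": 0, "dy": 1, "dz": -20, "wx": 0, "wy": 0, "wz": 0},
  {"claw": 5, "dx": 0, "dy": 4, "dz": -41, "wx": 0, "wy": 0, "wz": 0},
  {"claw": 5, "dx": 0, "dy": 10, "dz": -61, "wx": 0, "wy": 0, "wz": 0},
  {"claw": 5, "dx": 0, "dy": 17, "dz": -80, "wx": 0, "wy": 0, "wz": 0},
  {"claw": 5, "dx": 0, "dy": 26, "dz": -98, "wx": 0, "wy": 0, "wz": 0},
])

```text
time: 48.65
tcp_pos: [0.4333, 0.0219, 0.1153]
tcp_rot: [-3.141, -0.003, 0.082]
wrist_force: [4.5, -2.4, -3.6]
gripper_width: 0.0106
```

>>> send_rows([
  {"claw": 5, "dx": 0, "dy": 11, "dz": -17, "wx": 0, "wy": 0, "wz": 0},
  {"claw": 5, "dx": 0, "dy": 24, "dz": -33, "wx": 0, "wy": 0, "wz": 0},
  {"claw": 5, "dx": 0, "dy": 39, "dz": -48, "wx": 0, "wy": 0, "wz": 0},
  {"claw": 5, "dx": 0, "dy": 54, "dz": -61, "wx": 0, "wy": 0, "wz": 0},
  {"claw": 5, "dx": 0, "dy": 72, "dz": -72, "wx": 0, "wy": 0, "wz": 0},
])

```text
time: 49.15
tcp_pos: [0.4393, -0.0494, 0.1893]
tcp_rot: [-3.14, -0.006, 0.083]
wrist_force: [2.8, 8.6, 11.6]
gripper_width: 0.0104
```

```bash
python3 -c "
from h import *
arc([114,108,102,96,90])"
```

```text
y 98.4 z 176.0 r 0.2017 ang 119.2 F [ 2.8  8.6 11.6] w 0.0104 t 49.15
114.0 dy 18.7 dz -3.0
108.0 dy 37.9 dz -10.4
102.0 dy 57.7 dz -15.7
96.0 dy 77.9 dz -18.9
90.0 dy 98.4 dz -20.0
```

>>> send_rows([
  {"claw": 5, "dx": 0, "dy": 18, "dz": -7, "wx": 0, "wy": 0, "wz": 0},
  {"claw": 5, "dx": 0, "dy": 37, "dz": -14, "wx": 0, "wy": 0, "wz": 0},
  {"claw": 5, "dx": 0, "dy": 57, "dz": -19, "wx": 0, "wy": 0, "wz": 0},
  {"claw": 5, "dx": 0, "dy": 77, "dz": -22, "wx": 0, "wy": 0, "wz": 0},
  {"claw": 5, "dx": 0, "dy": 98, "dz": -23, "wx": 0, "wy": 0, "wz": 0},
])

```text
time: 49.65
tcp_pos: [0.4476, -0.1478, 0.2135]
tcp_rot: [-3.141, -0.008, 0.083]
wrist_force: [5.6, 2.1, 1.8]
gripper_width: 0.0108
```

>>> send_rows([
  {"claw": 5, "dx": 0, "dy": 20, "dz": 1, "wx": 0, "wy": 0, "wz": 0},
  {"claw": 5, "dx": 0, "dy": 41, "dz": 4, "wx": 0, "wy": 0, "wz": 0},
  {"claw": 5, "dx": 0, "dy": 61, "dz": 10, "wx": 0, "wy": 0, "wz": 0},
  {"claw": 5, "dx": 0, "dy": 80, "dz": 17, "wx": 0, "wy": 0, "wz": 0},
  {"claw": 5, "dx": 0, "dy": 98, "dz": 26, "wx": 0, "wy": 0, "wz": 0},
])

```text
time: 50.15
tcp_pos: [0.4561, -0.2466, 0.1873]
tcp_rot: [-3.141, -0.008, 0.083]
wrist_force: [1.6, -0.5, 3.6]
gripper_width: 0.0105
```

```bash
python3 -c "
from h import *
arc([54,48,42,36,30])"
```

```text
y -99.4 z 174.0 r 0.2004 ang 60.3 F [ 1.6 -0.5  3.6] w 0.0105 t 50.15
54.0 dy 15.8 dz 15.5
48.0 dy 31.7 dz 28.4
42.0 dy 46.2 dz 42.9
36.0 dy 59.2 dz 58.8
30.0 dy 70.3 dz 76.0
```

>>> send_rows([
  {"claw": 5, "dx": 0, "dy": 16, "dz": 11, "wx": 0, "wy": 0, "wz": 0},
  {"claw": 5, "dx": 0, "dy": 32, "dz": 24, "wx": 0, "wy": 0, "wz": 0},
  {"claw": 5, "dx": 0, "dy": 47, "dz": 39, "wx": 0, "wy": 0, "wz": 0},
  {"claw": 5, "dx": 0, "dy": 60, "dz": 54, "wx": 0, "wy": 0, "wz": 0},
  {"claw": 5, "dx": 0, "dy": 71, "dz": 72, "wx": 0, "wy": 0, "wz": 0},
])

```text
time: 50.65
tcp_pos: [0.4623, -0.3183, 0.1138]
tcp_rot: [-3.141, -0.008, 0.083]
wrist_force: [-1.8, 1.1, -0.4]
gripper_width: 0.0106
```

```bash
python3 -c "
from h import *
arc([24,18,12,6,0])"
```

```text
y -171.4 z 100.5 r 0.1987 ang 30.4 F [-1.8  1.1 -0.4] w 0.0106 t 50.65
24.0 dy 7.7 dz 20.7
18.0 dy 15.0 dz 39.9
12.0 dy 20.3 dz 59.7
6.0 dy 23.5 dz 80.0
0.0 dy 24.6 dz 100.5
```

>>> send_rows([
  {"claw": 5, "dx": 0, "dy": 8, "dz": 18, "wx": 0, "wy": 0, "wz": 0},
  {"claw": 5, "dx": 0, "dy": 15, "dz": 37, "wx": 0, "wy": 0, "wz": 0},
  {"claw": 5, "dx": 0, "dy": 20, "dz": 57, "wx": 0, "wy": 0, "wz": 0},
  {"claw": 5, "dx": 0, "dy": 23, "dz": 76, "wx": 0, "wy": 0, "wz": 0},
  {"claw": 5, "dx": 0, "dy": 24, "dz": 88, "wx": 0, "wy": 0, "wz": 0},
])

```text
time: 51.15
tcp_pos: [0.4645, -0.3427, 0.0234]
tcp_rot: [-3.141, -0.007, 0.082]
wrist_force: [-1.3, -4.0, 0.7]
gripper_width: 0.011
```

>>> send_rows([
  {"claw": 5, "dx": 0, "dy": 0.5, "dz": 2, "wx": 0, "wy": 0, "wz": 0},
  {"claw": 5, "dx": 0, "dy": 0.5, "dz": 4, "wx": 0, "wy": 0, "wz": 0},
  {"claw": 5, "dx": 0, "dy": 0.5, "dz": 6, "wx": 0, "wy": 0, "wz": 0},
  {"claw": 5, "dx": 0, "dy": 0.5, "dz": 7, "wx": 0, "wy": 0, "wz": 0},
  {"claw": 5, "dx": 0, "dy": 0.5, "dz": 8, "wx": 0, "wy": 0, "wz": 0},
])

```text
time: 51.65
tcp_pos: [0.4646, -0.343, 0.0159]
tcp_rot: [-3.14, -0.006, 0.083]
wrist_force: [-5.6, 7.9, 18.7]
gripper_width: 0.0101
```

```bash
python3 -c "
from h import *
leafang()"
```

```text
y -196.2 z 2.6 r 0.1963 ang 0.8 F [-5.6  7.9 18.7] w 0.0101 t 51.65
```

The leaf is at its stop. I'll release, back straight up and away, then look.

>>> send_rows([
  {"claw": 20, "dx": 0, "dy": 0, "dz": 0, "wx": 0, "wy": 0, "wz": 0},
  {"claw": 40, "dx": 0, "dy": 0, "dz": 0, "wx": 0, "wy": 0, "wz": 0},
  {"claw": 40, "dx": 0, "dy": 0, "dz": 0, "wx": 0, "wy": 0, "wz": 0},
  {"claw": 40, "dx": 0, "dy": 0, "dz": -15, "wx": 0, "wy": 0, "wz": 0},
  {"claw": 40, "dx": 0, "dy": 0, "dz": -40, "wx": 0, "wy": 0, "wz": 0},
])

```text
time: 52.15
tcp_pos: [0.4637, -0.3426, 0.0559]
tcp_rot: [-3.139, -0.005, 0.082]
wrist_force: [0.7, -1.0, 1.1]
gripper_width: 0.04
```

>>> send_rows([
  {"claw": 40, "dx": 0, "dy": 0, "dz": -40, "wx": 0, "wy": 0, "wz": 0},
  {"claw": 40, "dx": 0, "dy": 0, "dz": -80, "wx": 0, "wy": 0, "wz": 0},
  {"claw": 40, "dx": -40, "dy": 30, "dz": -110, "wx": 0, "wy": 0, "wz": 0},
  {"claw": 40, "dx": -75, "dy": 60, "dz": -130, "wx": 0, "wy": 0, "wz": 0},
  {"claw": 40, "dx": -110, "dy": 90, "dz": -140, "wx": 0, "wy": 0, "wz": 0},
])

```text
time: 52.65
tcp_pos: [0.3639, -0.4389, 0.1973]
tcp_rot: [3.141, -0.006, 0.084]
wrist_force: [0.2, -0.6, -0.0]
gripper_width: 0.04
```

Run:
```python
from h import *
t=snap('top','t9'); s=snap('scene','s9')
a=topcrop(t,.36,.56,-.37,.18,.032,.001); a=cv2.resize(a,None,fx=1.4,fy=1.4)
o=np.zeros((600,800,3),np.uint8); o[:a.shape[0],:a.shape[1]]=a
o[285:585,:400]=crop(s,170,370,110,260,2); o[285:585,400:800]=cv2.resize(t,(400,300))
cv2.imwrite('pics/v11.png',o); seq([])
```

```text
now [ 0.3614 -0.4419  0.197 ] [ 3.14  -0.006  0.078] w 39.9 t 52.75 F [ 1.4 -0.1 -1.3]
```

View pics/v11.png

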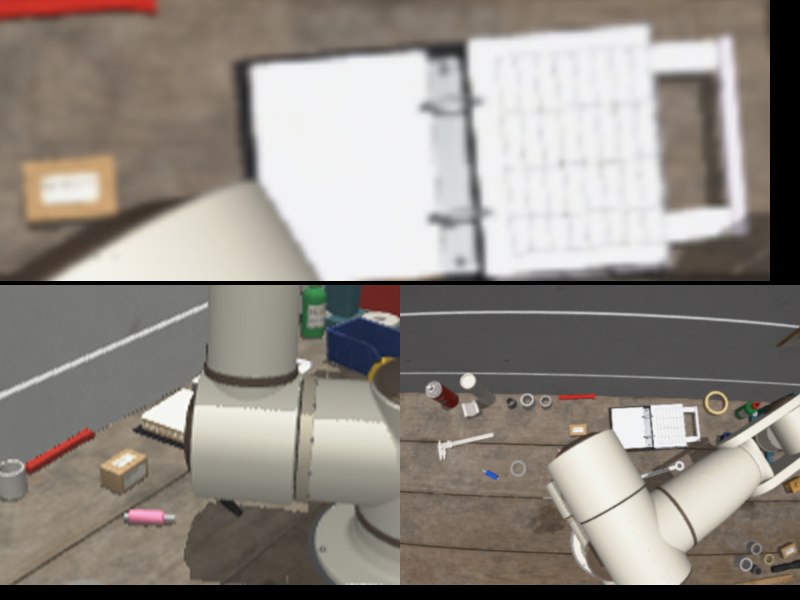

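The leaf lies flat at crop (570,145) with its bar at (735,140). The box stands upright at (70,188), clear of the case, and no grey gauges remain on the bench. I'll let the arm settle and hand in.

>>> send_rows([
  {"claw": 40, "dx": 0, "dy": 0, "dz": 0, "wx": 0, "wy": 0, "wz": 0},
  {"claw": 40, "dx": 0, "dy": 0, "dz": 0, "wx": 0, "wy": 0, "wz": 0},
  {"claw": 40, "dx": 0, "dy": 0, "dz": 0, "wx": 0, "wy": 0, "wz": 0},
  {"claw": 40, "dx": 0, "dy": 0, "dz": 0, "wx": 0, "wy": 0, "wz": 0},
  {"claw": 40, "dx": 0, "dy": 0, "dz": 0, "wx": 0, "wy": 0, "wz": 0},
])

```text
time: 53.25
tcp_pos: [0.3619, -0.4413, 0.1968]
tcp_rot: [3.141, -0.005, 0.079]
wrist_force: [-0.2, 0.3, -0.6]
gripper_width: 0.04
```

```bash
python3 -c "
from bench import env
print(env.job_done(), env.get_state()['time'])"
```

```text
the job is handed in; nothing more can be done
the job is handed in; nothing more can be done
```

The job is handed in, at about 53 s of the 210 s allowed. No verdict was reported, so what follows rests on my own checks.

- **What I did:** I stood the cardboard box upright on the bench left of the case and turned the leaf over onto the cards. I pressed the three gauges that were there (74, 84 and 104) home, longer plug towards the rings, and turned the leaf back over them. I saw no 94 mm gauge in any picture.
- **A check that failed:** the first insertion of the 104 left it about 2.8 mm proud. It was tilted with its long plug hung up at the ring end. I regripped it, levelled it, moved it 2.5 mm away from the rings and pressed it in again.
- **Last checks:** pressing on top, the three handles read 25.6 to 26.2 mm above the bench, against 26 mm for home. The picture before closing showed all three lying parallel in their own bays. The final picture shows the leaf flat, the box upright and clear, no gauges left on the bench, and the gripper touching nothing.
- **Less certain:** by eye in the pictures, the 84 sits about 2 mm towards the rings, inside the 5 mm limit. I did not measure the leaf angle after letting go; it read 0.8° (0.014 rad) just before release.
- **Higher loads:** pressing the leaf onto the cards reached 69 N at the wrist, and the press checks on the gauges reached up to about 61 N. The limit is 120 N.

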